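# Load the white reference standard into the reflectance meter

## Robot

A 6-joint arm with a two-finger parallel gripper is mounted at the origin on a cart in front of the work surface, level with it; the furniture and walls round the work are solid. World frame = base frame: x ahead of the robot, y to its left, z up, the work surface at z = 0. Lengths are in m, angles in rad, forces in N, time in s.
With the tool pointing down it reaches from about 0.35 to 0.775 m from the base axis. Payload 5.5 kg.
Tool frame: the origin (TCP) lies at the very end of the fingers, on their centre line; the grasp point (between the pads) lies 19 mm behind it; x points along the fingers, y is the direction in which the jaws open and shut, and the axes are right-handed (so a half turn about x gives the same grasp; the last joint's range is limited). The gripper opens to 85 mm and grips with 20 to 120 N. Pads are 22 mm wide; open, the fingers measure 114 mm over their backs; the gripper's body (76 mm by 85 mm) begins 54 mm behind the grasp point. The pads swing forward as they close: fully open they stand 13 mm farther back than shut.
Start: joints at [1.045, 0.313, 0.046, 1.304, 0, 1.431], TCP at [0.216, 0.533, 0.231] pointing down, gripper open.
Joint ranges: [-2.76, 2.76], [-0.86, 1.69], [-1.03, 1.26], [-2.2, 2.34], [-1.47, 1.5], [-3.14, 3.14]. Speed limits (rad/s): [2.57, 2.57, 3.14, 3.14, 3.14, 3.14].

## Interface

Orientations are given as a rotation vector (axis times angle).
In Python, from workcell import ctrl gives the robot as it stands. The module is installed in compiled form; this text tells all that it offers.
- The arm moves only by the tool drive_tool, never from a script. Its argument "deltas" is a list of rows, each a list of 3 entries, a list of its own where there are three numbers: the shift along the tool's x, y, z in mm, then the turn about the tool's x in rad, then the gripper's target within -1 to 1 (fully open at 1, half-way at 0, shut at -1). In form: [[[tx, ty, tz], twist, gripper], ...]. A call has 1 to 12 rows; each row shifts and turns the commanded pose from where the row before left it, along the tool's axes as they then stand; what a row does not reach is not made up. A row lasts 1/8 s, in which the tool goes at most 62.5 mm and 10.7 degrees, less where a joint would pass 70% of its speed; a pose out of reach is approached as far as the arm can. A call with a gripper value outside its range is refused whole. The fingers move at their own pace and stop on an object; "squeeze" is the grip in N (left out, the last holds). Time passes only in rows, so rows that do not move let the fingers close. It gives the time, the measured TCP pose, the force and the opening at its end, in the units of the state.
- ctrl.get_state(): the state, without advancing time (a new reading comes with each control period).
- ctrl.grab_frame(name): name is "side" or "top"; returns a dict with "image" (384x512x3 uint8, red, green, blue), "fov_y" (degrees; the focal length in pixels is half the picture's height over the tangent of half this angle, whatever the lens; pixels are square), "cx", "cy" (the principal point, pixels), "rvec" (rotation vector, rad) and "tvec" (3), from world to camera coordinates, as OpenCV has them. Camera axes: x right, y down, z forward; pixel columns grow to the right and rows downward; lengths in m; the calibration is good to about 2 mm. A picture is of the moment at which its call begins. There is no depth.
- ctrl.job_done(): hands the job in, once; it reports no verdict.
The state is a dict: "t": time; "q": joint angles; "joint_velocities": joint speeds; "tau": joint torques, N m; "tool_pos": TCP position; "orientation": TCP orientation; "wrist_force": force on the tool from outside, world axes, zero at the start; "torque": the same for the moment, N m; "gripper_width": finger opening in m.
Only numpy, scipy, OpenCV 4.12 (cv2) and the standard library are available. Lean on these libraries where they do the work, as an engineer would, in place of code of your own. Each camera call takes 0.05 s, during which the arm holds its last target.

## Task

Load the reflectance meter for its white calibration: press down the end of the white reference standard that lies over the ramp of its pocket (the end by the brass dot) so that it tips up and stays propped by itself, then pick it up. Lay it flat, white face up, inside the rims of the meter's open sample drawer without letting it drop in, let go, and push the drawer fully home. Leave the black standard lying in its pocket and the three sample jars where they stand.

Things in the scene. Friction and masses are not known exactly. Their poses are not given: they have to be found in the camera images.
- white_standard: Grey plate 110 (x) x 48 (y) x 20 mm (z), about 0.24 kg, white ceramic face inlaid in its top. Origin at the centre of its underside, z out of the white face, x along its length. Lies in a pocket of the wooden block, flush with its top, its -x end over the pocket's ramp. Its long sides can be gripped across 48 mm once it is tipped up
- black_standard: The same plate with a black face, in the other pocket; it must stay there, lying flat. Origin and axes as for the white one
- standards_block: Fixed wooden block 140 (x) x 133 (y) x 54 mm high. Origin at the centre of its underside, z up. Two pockets along x, 116 x 50 mm, centred at y = +30.5 and -30.5 mm, which pocket holds the white standard varies. Round a standard there is 1 mm at the sides and +x end, 5 mm at the -x end, where a brass dot in the wall marks the end to press
- pocket_pivot (a point): Middle of the block at pocket floor height, 34 mm above the bench; axes as the block's. The floor is level for x > 0 and slopes down at 26 degrees for x < 0. A standard pressed at its -x end (1 N at 40 mm from its middle) turns about this line; with that end 10 mm down it falls on by itself, comes to rest at 0.45 rad on the ramp and stays
- raised_end (a point): A point of the block 42 mm from its middle towards +x, 54 mm above the bench (the block's top), midway between the pockets; axes as the block's. Beside it the tipped standard stands proud: its raised end's upper edge is 23 mm and lower edge 5 mm above the block's top
- reflectance_meter: Fixed bench instrument, white housing 180 (x) x 150 (y) x 100 mm high. Origin at the centre of its underside on the bench, z up, +x from front to back. The front face is at x = -90 mm and 64 mm high; a sloping panel rises from there to 100 mm at x = -45 mm. The drawer tunnel in the front is 80 mm wide, its roof 56 mm above the bench
- sample_drawer (a joint): How far the sample drawer is drawn out of the meter, m: 0 fully home at its stop, 0.155 fully out. It slides along the meter's x axis, growing to -x, with about 2 N of friction, and stays where it is left. It starts well out (135 to 155 mm)
- drawer_bed (a point): Centre of the drawer's bed, on its floor, 22 mm above the bench; axes as the meter's. The bed is 116 (x) x 54 mm (y) inside, closed at the back and sides by rims 5 mm high and 5 to 6 mm thick and at the front by the drawer front. The standard belongs here, its length along x (either way round)
- drawer_front (a point): Middle of the outer face of the drawer front, 34 mm above the bench: a white plate 13.5 mm thick, 82 mm wide, from 14 to 54 mm above the bench; axes as the meter's. Push here along the meter's +x
- red_jar: Sample jar with red lid, 48 mm across, 72 mm high, loose; origin at the centre of its underside. Bystander
- blue_jar: Sample jar with blue lid, 48 mm across, 72 mm high, loose; origin at the centre of its underside. Bystander
- white_jar: Sample jar with white lid, 48 mm across, 57 mm high, loose; origin at the centre of its underside. Bystander
- scale_cup: Black cup, 126 mm across, on the fixed bench scale that stands between the block and the meter: obstacle. Origin at the centre of the cup's underside, 80 mm above the bench; the cup's rim is 130 mm above the bench. The scale is about 250 mm wide (y), 80 mm high, and reaches 120 mm from the cup's centre towards the robot. A rack of glass tubes, 230 mm high, stands behind the block

How it is judged:
By the outcome, as a careful person would: the job done as asked, in the order asked, and still so for the second after the job is handed in, with the robot touching nothing.
It also fails if it takes over 72 s, if anything falls off the work surface, if the arm or the gripper's body presses on something with over 40 N, if the wrist force passes 120 N, or if a joint passes its speed limit or range.

## Working session

There is one attempt and no reset: what is moved stays moved. The work goes in short steps, Python scripts to look and compute and a tool call to move; the robot and the scene stay as the last step left them, time stands still between calls to the robot, and variables do not carry over. Pictures are saved under pics/ and viewed, and the job is handed in when it is done.

Besides the shell and the picture viewer there is one more tool, called after "Request:" in YAML: its name, and indented under it one key for each argument. drive_tool: Moves the arm, as the interface text tells. Its arguments: {"type":"object","properties":{"deltas":{"type":"array","items":{"type":"array"}},"squeeze":{"type":"number"}},"required":["deltas"]}

```bash
mkdir -p pics
cat > h.py <<'E'
import numpy as np, cv2, pickle
from workcell import ctrl
from scipy.spatial.transform import Rotation as R
def shot(name,fn):
    f=ctrl.grab_frame(name); pickle.dump(f,open(f'pics/{fn}.pkl','wb'))
    cv2.imwrite(f'pics/{fn}.png',f['image'][:,:,::-1]); return f
def load(fn): return pickle.load(open(f'pics/{fn}.pkl','rb'))
def K(f):
    fl=f['image'].shape[0]/2/np.tan(np.radians(f['fov_y'])/2)
    return np.array([[fl,0,f['cx']],[0,fl,f['cy']],[0,0,1]])
def ray(f,u,v,z):
    Rm=R.from_rotvec(np.ravel(f['rvec'])).as_matrix(); t=np.ravel(f['tvec'])
    c=-Rm.T@t; d=Rm.T@np.linalg.inv(K(f))@[u,v,1]
    return c+d*(z-c[2])/d[2]
def proj(f,P):
    p,_=cv2.projectPoints(np.atleast_2d(np.array(P,float)),np.ravel(f['rvec']),np.ravel(f['tvec']),K(f),None); return p[:,0]
E
python3 - <<'E'
from h import *
for n in ('top','side'):
    f=shot(n,n+'0'); print(n,f['fov_y'],f['cx'],f['cy'],ray(f,256,192,0))
    im=cv2.resize(f['image'],(796,597)); cv2.imwrite(f'pics/{n}0b.png',im[:,:,::-1])
s=ctrl.get_state(); print(s)
E
```

```text
top 42.71481693336264 251.6143178910236 182.05420206053302 [ 0.46891267 -0.17513187  0.        ]
side 56.333153765219734 259.02160102352224 185.1676549761271 [ 0.4880276  -0.15235754  0.        ]
{'t': 0.1, 'q': array([ 1.04542704e+00,  3.13908342e-01,  4.51147978e-02,  1.30360830e+00,
       -8.29860429e-06,  1.43119203e+00]), 'joint_velocities': array([-0.00031218, -0.00169463,  0.00153825, -0.00020698,  0.00011108,
        0.00036313]), 'tau': array([ 4.40748190e-03, -4.81724381e+01,  2.99244905e+01,  1.27327011e-02,
       -1.48495650e-05,  9.77883161e-06]), 'tool_pos': array([0.21614072, 0.53234679, 0.23051678]), 'orientation': array([ 0.30146025,  1.5500441 , -0.30386068]), 'wrist_force': array([-0.13754976, -0.85212652,  0.21312989]), 'torque': array([ 0.03686342, -0.0241398 , -0.04398298]), 'gripper_width': 0.08515998026125374}
```

View pics/top0b.png

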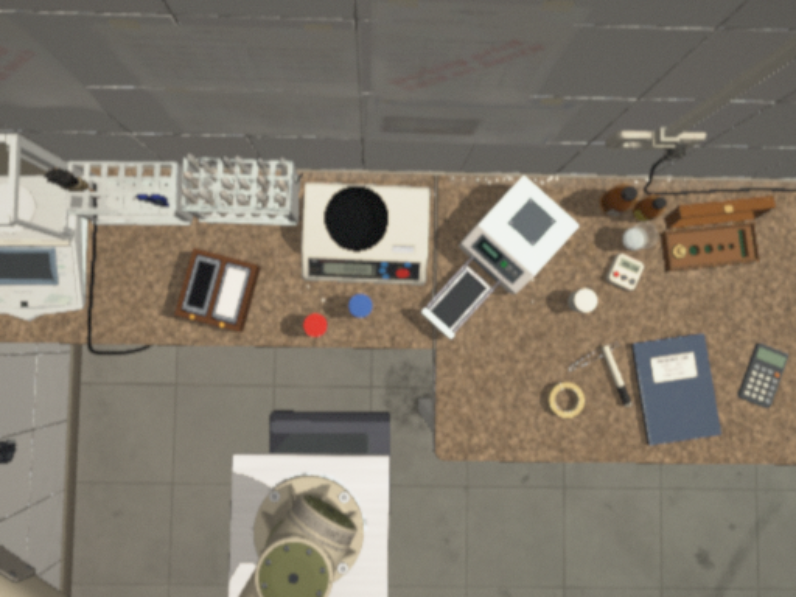

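View pics/side0b.png

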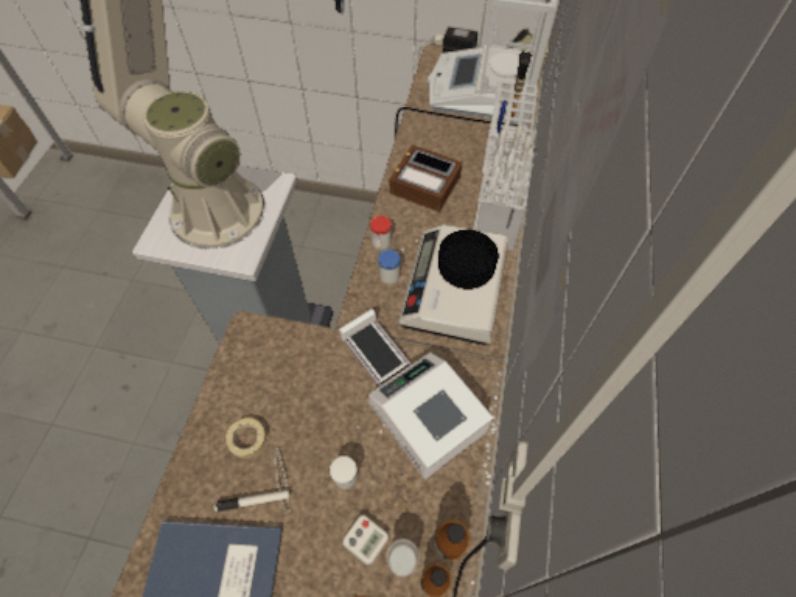

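Run:
```python
from h import *
for n in ('top','side'):
    f=load(n+'0'); k=796/512
    print(n,np.round(proj(f,[[0,0,0],[.216,.533,.231],[.5,0,0],[.5,.3,0],[.5,-.3,0]])*k))
    Rm=R.from_rotvec(np.ravel(f['rvec'])).as_matrix(); print(-Rm.T@np.ravel(f['tvec']))
    for nm,(a,b,c,d) in {'top':{'blk':(100,150,180,220),'dr':(260,100,380,230)},'side':{'blk':(240,85,305,140),'dr':(210,190,325,310)}}[n].items():
        cv2.imwrite(f'pics/{n}_{nm}.png',cv2.resize(f['image'][b:d,a:c],None,fx=6 if nm=='dr' and 0 else 5,fy=5,interpolation=cv2.INTER_CUBIC)[:,:,::-1])
```

```text
top [[308. 529.]
 [-10. 432.]
 [314. 282.]
 [168. 280.]
 [458. 284.]]
[ 0.38737393 -0.12199281  1.57881564]
side [[217. 210.]
 [351.   8.]
 [417. 245.]
 [439. 156.]
 [389. 359.]]
[ 0.62019958 -0.77477731  1.06183466]
```

View pics/top_blk.png

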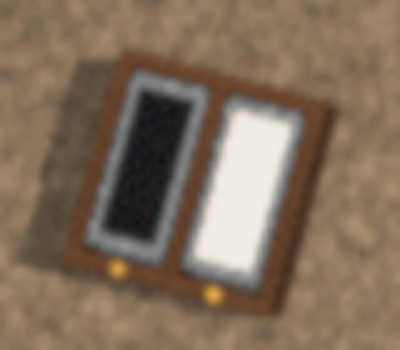

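View pics/side_blk.png

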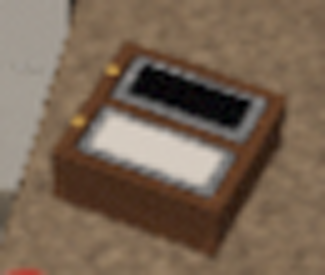

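View pics/top_dr.png

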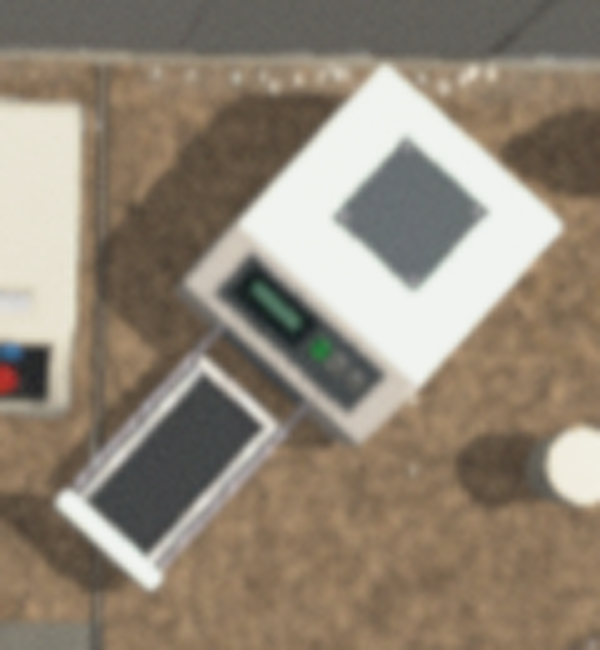

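View pics/side_dr.png

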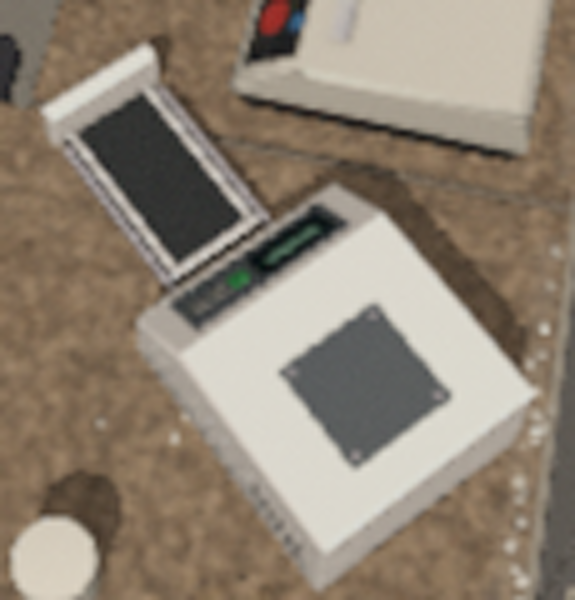

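```bash
cat > m.py <<'E'
from h import *
def rect(f,mask,z,nm):
    cs,_=cv2.findContours(mask.astype(np.uint8),cv2.RETR_EXTERNAL,cv2.CHAIN_APPROX_NONE)
    c=max(cs,key=cv2.contourArea)[:,0].astype(float)
    P=np.array([ray(f,u,v,z)[:2] for u,v in c])*1000
    r=cv2.minAreaRect(P.astype(np.float32)); print(nm,'n',len(c),np.round(c.mean(0)),'ctr',np.round(r[0],1),'size',np.round(r[1],1),'ang',round(r[2],2))
    # polygon centroid
    M=cv2.moments(P.astype(np.float32)); print('   centroid',round(M['m10']/M['m00'],1),round(M['m01']/M['m00'],1)); return r
def roi(f,a,b,c,d):
    m=np.zeros(f['image'].shape[:2],bool); m[b:d,a:c]=1; return m
E
python3 - <<'E'
from m import *
B={'top':(112,160,175,218),'side':(245,88,300,140)}
D={'top':(265,165,320,225),'side':(215,200,265,248)}
H={'top':(295,110,375,185),'side':(235,230,320,308)}
for n in ('top','side'):
    f=load(n+'0'); im=f['image'].astype(int); hsv=cv2.cvtColor(f['image'],cv2.COLOR_RGB2HSV).astype(int)
    b=roi(f,*B[n])
    rect(f,b&(im.min(2)>185),.054,n+' white')
    rect(f,b&(im.max(2)<55),.054,n+' black')
    brass=b&(hsv[...,0]>10)&(hsv[...,0]<28)&(hsv[...,1]>140)&(hsv[...,2]>150)
    k,l,s,c=cv2.connectedComponentsWithStats(brass.astype(np.uint8))
    for i in range(1,k):
        if s[i,4]>2: print('  brass',s[i,4],c[i].round(1),(ray(f,*c[i],.054)[:2]*1000).round(1))
    rect(f,roi(f,*D[n])&(im.max(2)<85),.022,n+' bed')
    rect(f,roi(f,*H[n])&(im.min(2)>205),.1,n+' housing')
    lab={'red':(hsv[...,1]>150)&((hsv[...,0]<8)|(hsv[...,0]>172)),'blue':(hsv[...,1]>120)&(hsv[...,0]>100)&(hsv[...,0]<125)}
    J={'top':(190,180,245,220),'side':(235,135,265,185)}[n]
    for q,m in lab.items(): rect(f,roi(f,*J)&m&(hsv[...,2]>90),.072,n+' '+q)
    C={'top':(205,115,255,165),'side':(278,143,325,190)}[n]
    rect(f,roi(f,*C)&(im.max(2)<50),.13,n+' cup')
E
```

```text
top white n 76 [148. 188.] ctr [473.9 160.9] size [37.  95.3] ang 75.82
   centroid 474.2 161.0
top black n 68 [129. 183.] ctr [488.5 220.3] size [29.3 86.1] ang 75.99
   centroid 488.7 220.3
  brass 7 [123.  203.3] [424.9 236.6]
  brass 10 [142.2 208.5] [409.7 177.2]
top bed n 70 [295. 192.] ctr [ 468.7 -297.9] size [ 45.7 105.9] ang 48.39
   centroid 468.6 -297.5
top housing n 133 [340. 145.] ctr [ 612.4 -425.5] size [147.  135.5] ang 48.45
   centroid 612.5 -425.4
top red n 41 [202. 209.] ctr [411.4  -9. ] size [43.3 45.2] ang 46.03
   centroid 411.5 -8.7
top blue n 36 [231. 196.] ctr [451.8 -97.7] size [36.8 39.9] ang 0.86
   centroid 451.4 -96.7
top cup n 110 [229. 140.] ctr [614.4 -88.4] size [117. 113.] ang 1.1
   centroid 615.7 -88.1
side white n 48 [271. 114.] ctr [477.8 162.6] size [29.  87.1] ang 76.22
   centroid 478.0 162.5
side black n 50 [278. 104.] ctr [492.5 221.1] size [30.7 89.1] ang 75.65
   centroid 492.2 221.1
  brass 3 [262.3  98.7] [429.2 236.5]
  brass 4 [255.  108.8] [412.6 177.9]
side bed n 73 [241. 225.] ctr [ 470.5 -293.6] size [ 50.  110.6] ang 48.26
   centroid 470.7 -293.8
side housing n 367 [280. 273.] ctr [ 617.3 -425.8] size [139.9 131.1] ang 48.56
   centroid 606.7 -439.2
side red n 34 [244. 144.] ctr [417.1 -12. ] size [46.5 47.8] ang 51.47
   centroid 416.0 -12.5
side blue n 34 [250. 167.] ctr [456.4 -99.5] size [36.4 40.3] ang 52.22
   centroid 455.1 -98.3
side cup n 108 [300. 166.] ctr [ 623.7 -103.6] size [121.2 144.5] ang 9.99
   centroid 621.1 -102.6
```

```bash
cat > g.py <<'E'
from h import *
import sys
def go(x,y,z,yaw=None):
    """print deltas in tool axes mm to world target mm; yaw=deg of block/meter x; tool y along +-its y"""
    s=ctrl.get_state(); Rm=R.from_rotvec(s['orientation']).as_matrix()
    p=s['tool_pos']*1000; d=np.array([x,y,z])-p
    print('t',round(s['t'],2),'pos',p.round(1),'toolx',Rm[:,0].round(3),'ytool yaw',round(np.degrees(np.arctan2(Rm[1,1],Rm[0,1])),1),'w',round(s['gripper_width']*1000,1),'F',s['wrist_force'].round(1),'tau',s['torque'].round(2),'q',s['q'].round(2))
    tw=0
    if yaw is not None:
        cur=np.degrees(np.arctan2(Rm[1,1],Rm[0,1])); e=(yaw+90-cur+90)%180-90
        tw=-np.radians(e)
    T=R.from_rotvec([tw,0,0]).as_matrix()
    print('shift now-axes',(Rm.T@d).round(1),'twist',round(tw,4),'| shift after-twist axes',((Rm@T).T@d).round(1))
E
cat > fr.py <<'E'
import numpy as np
def W(c,yaw,dx,dy=0):
    a=np.radians(yaw); return np.array(c)+[dx*np.cos(a)-dy*np.sin(a),dx*np.sin(a)+dy*np.cos(a)]
E
python3 - <<'E'
from g import *; from fr import *
# pocket pivot for white: standard centre -2 along x
S=(476,161.7); P=W(S,-14.1,-2); print('pivot',P)
t=W(P,-14.1,-43); print('press',t); go(t[0],t[1],120,-14.1)
E
```

```text
pivot [474.06025597 162.18723002]
press [432.35575931 172.66267553]
t 0.1 pos [216.1 532.3 230.5] toolx [-0.001 -0.001 -1.   ] ytool yaw 67.9 w 85.2 F [-0.1 -0.9  0.2] tau [ 0.04 -0.02 -0.04] q [ 1.05  0.31  0.05  1.3  -0.    1.43]
shift now-axes [ 110.8 -251.7  335.7] twist -0.1397 | shift after-twist axes [ 110.8 -296.   297.4]
```

Request:
drive_tool:
  deltas:
    - [[0,0,0],-0.14,-1]
    - [[0,-30,30],0,-1]
    - [[0,-30,30],0,-1]
    - [[0,-30,30],0,-1]
    - [[0,-30,30],0,-1]
    - [[0,-30,30],0,-1]
    - [[0,-30,30],0,-1]
    - [[0,-30,30],0,-1]
    - [[0,-30,30],0,-1]
    - [[20,-28,29],0,-1]
    - [[40,-28,28],0,-1]
    - [[0,0,0],0,-1]
  squeeze: 40

```text
t: 1.6
tool_pos: [0.4312, 0.171, 0.1683]
orientation: [0.195, 1.567, -0.198]
wrist_force: [0.1, 0.6, 1.0]
gripper_width: -0.0001
```

Run:
```python
from g import *
go(432.4,172.7,120,-14.1)
for n in ('top','side'):
    f=shot(n,n+'1'); 
    p=proj(f,ctrl.get_state()['tool_pos'])[0]; print(n,p)
    u,v=p.astype(int); c=f['image'][max(v-60,0):v+60,max(u-60,0):u+60]
    cv2.imwrite(f'pics/{n}1c.png',cv2.resize(c,None,fx=5,fy=5,interpolation=cv2.INTER_CUBIC)[:,:,::-1])
```

```text
t 1.6 pos [431.2 171.  168.3] toolx [-0.006 -0.001 -1.   ] ytool yaw 75.7 w -0.1 F [0.1 0.6 1. ] tau [-0.    0.01 -0.04] q [ 0.2   0.14 -0.34  1.1  -0.    0.45]
shift now-axes [48.2  2.1  1. ] twist -0.0038 | shift after-twist axes [48.2  2.1  1. ]
top [136.19331625 200.17850135]
side [260.04915336  87.06397869]
```

View pics/top1c.png

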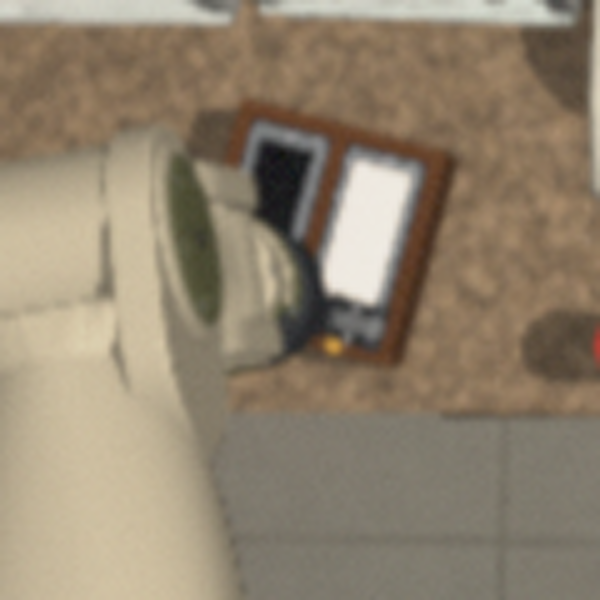

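View pics/side1c.png

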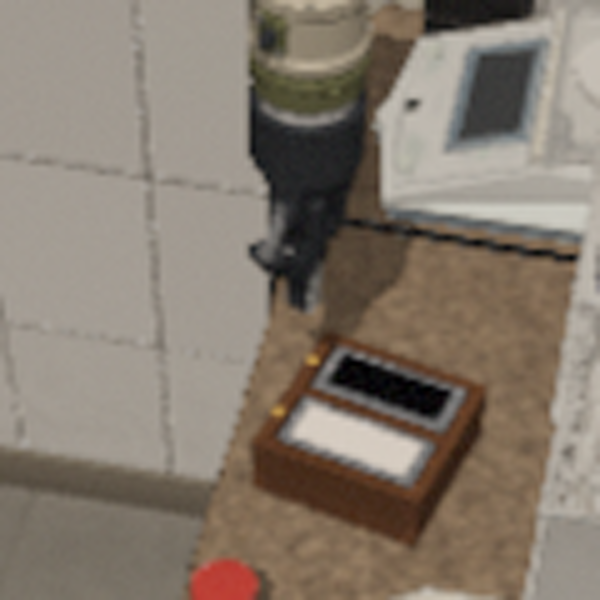

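Run:
```python
from h import *
f=load('top1')
for z in (.054,.168,.23,.3): print(z,ray(f,147,205,z).round(3))
print(proj(f,[[.4324,.1727,.054],[.4312,.171,.1683],[.4312,.171,.26]]))
c=f['image'][175:225,115:175]
cv2.imwrite('pics/t1d.png',cv2.resize(c,None,fx=12,fy=12,interpolation=cv2.INTER_CUBIC)[:,:,::-1])
f=load('side1'); print(proj(f,[[.4312,.171,.1683]]))
```

```text
0.054 [0.421 0.163 0.054]
0.168 [0.418 0.142 0.168]
0.23 [0.417 0.13  0.23 ]
0.3 [0.415 0.117 0.3  ]
[[143.89387749 201.17338689]
 [136.74304417 200.30466192]
 [129.60474773 199.13024691]]
[[259.70330825  88.0243391 ]]
```

View pics/t1d.png

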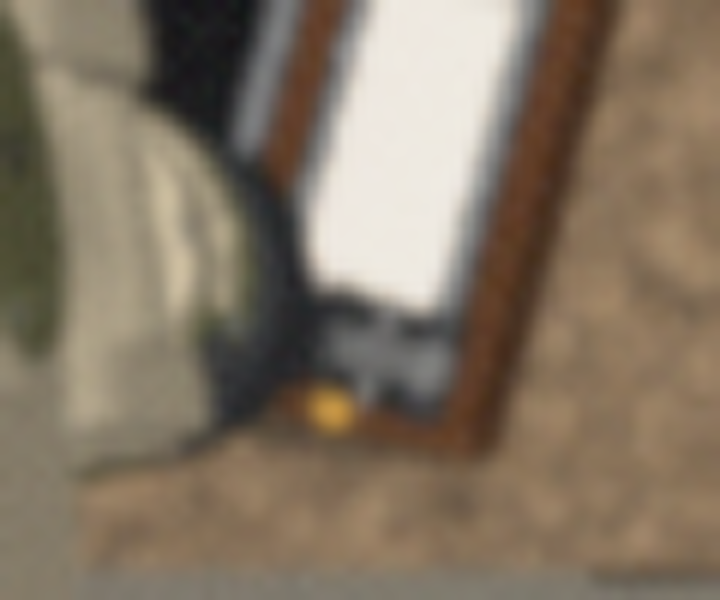

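Request:
drive_tool:
  deltas:
    - [[40,2,1],0,-1]
    - [[40,0,0],0,-1]
    - [[20,0,0],0,-1]
    - [[6,0,0],0,-1]
    - [[0,0,0],0,-1]

```text
t: 2.33
tool_pos: [0.4343, 0.1759, 0.0662]
orientation: [0.192, 1.561, -0.191]
wrist_force: [-0.2, -0.2, -0.4]
gripper_width: 0.0001
```

Run:
```python
from g import *
go(432.4,172.7,54,-14.1)
```

```text
t 2.33 pos [434.3 175.9  66.2] toolx [ 0.001  0.    -1.   ] ytool yaw 76.0 w 0.1 F [-0.2 -0.2 -0.4] tau [-0.03 -0.05  0.  ] q [ 0.21  0.23 -0.5   0.84  0.    0.46]
shift now-axes [12.2 -3.6 -1.1] twist 0.0016 | shift after-twist axes [12.2 -3.6 -1.1]
```

Request:
drive_tool:
  deltas:
    - [[8,-3,-1],0,-1]
    - [[5,0,0],0,-1]
    - [[4,0,0],0,-1]
    - [[4,0,0],0,-1]
    - [[3,0,0],0,-1]
    - [[0,0,0],0,-1]

```text
t: 3.08
tool_pos: [0.432, 0.1724, 0.041]
orientation: [0.193, 1.563, -0.193]
wrist_force: [0.2, 0.3, 0.3]
gripper_width: 0.0003
```

Run:
```python
from g import *
go(432.4,172.7,54,-14.1)
f=shot('side','side2'); u,v=272,114
cv2.imwrite('pics/s2c.png',cv2.resize(f['image'][v-40:v+40,u-45:u+45],None,fx=7,fy=7,interpolation=cv2.INTER_CUBIC)[:,:,::-1])
```

```text
t 3.08 pos [432.  172.4  41. ] toolx [-0.001 -0.    -1.   ] ytool yaw 75.9 w 0.3 F [0.2 0.3 0.3] tau [0.02 0.01 0.02] q [ 0.21  0.26 -0.54  0.78  0.    0.45]
shift now-axes [-13.    0.4   0.3] twist 0.0003 | shift after-twist axes [-13.    0.4   0.3]
```

View pics/s2c.png

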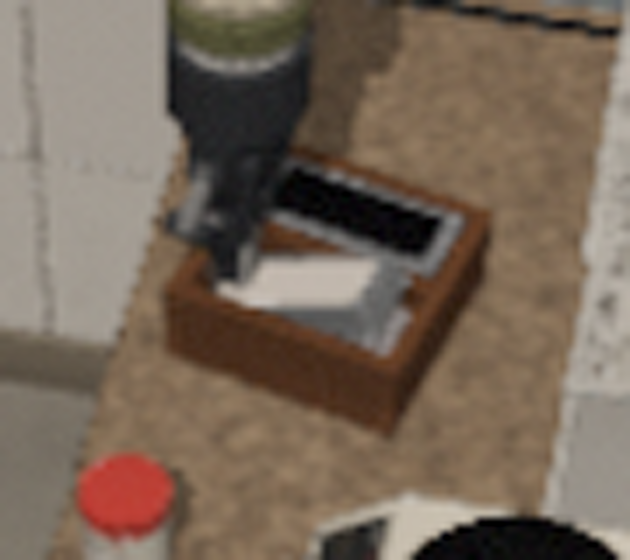

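Request:
drive_tool:
  deltas:
    - [[-30,0,0],0,-1]
    - [[-45,0,0],0,1]
    - [[0,0,0],0,1]
    - [[0,0,0],0,1]
    - [[0,0,0],0,1]
  squeeze: 30

```text
t: 3.75
tool_pos: [0.4312, 0.1722, 0.1152]
orientation: [0.193, 1.564, -0.194]
wrist_force: [-1.0, -0.4, 0.6]
gripper_width: 0.0723
```

Run:
```python
from g import *; from fr import *
t=W((474.06,162.19),-14.1,37); print(t); go(t[0],t[1],56,-14.1)
for n in ('side','top'):
    f=shot(n,n+'3'); u,v=(272,114) if n=='side' else (140,190)
    cv2.imwrite(f'pics/{n}3c.png',cv2.resize(f['image'][v-40:v+40,u-45:u+45],None,fx=7,fy=7,interpolation=cv2.INTER_CUBIC)[:,:,::-1])
```

```text
[509.94526457 153.17624456]
t 3.75 pos [431.2 172.2 115.2] toolx [-0.002 -0.    -1.   ] ytool yaw 75.9 w 72.3 F [-1.  -0.4  0.6] tau [-0.04  0.04  0.  ] q [ 0.21  0.18 -0.43  0.97  0.    0.45]
shift now-axes [59.   0.7 81.1] twist 0.0003 | shift after-twist axes [59.   0.8 81.1]
```

View pics/side3c.png

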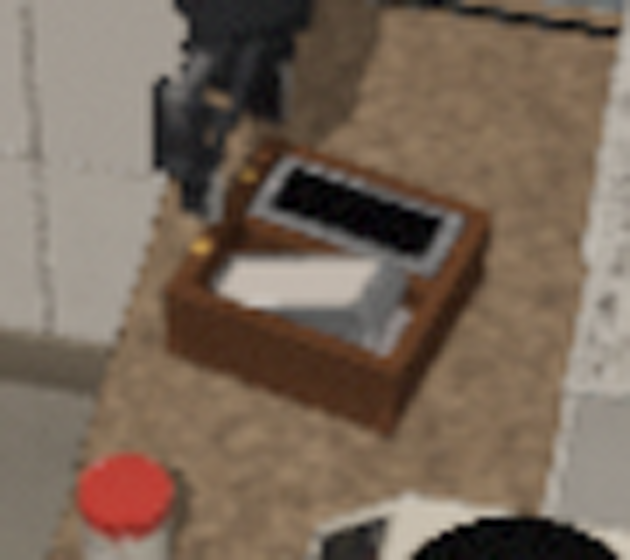

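View pics/top3c.png

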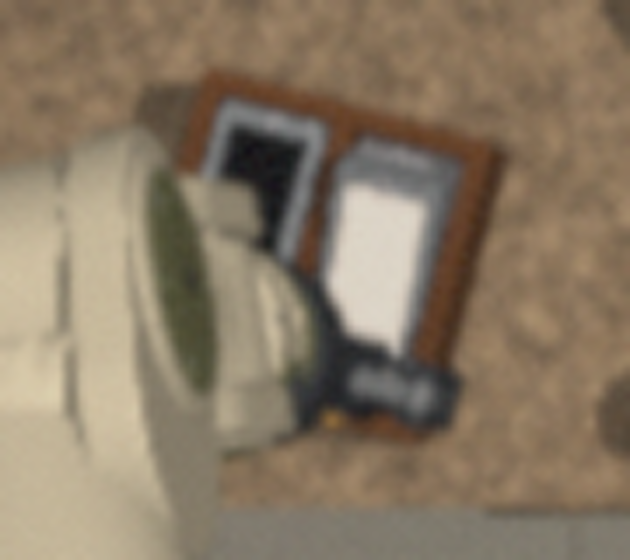

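Request:
drive_tool:
  deltas:
    - [[0,1,40],0,1]
    - [[0,0,41],0,1]
    - [[15,0,0],0,1]
    - [[25,0,0],0,1]
    - [[15,0,0],0,1]
    - [[0,0,0],0,1]
    - [[0,0,0],0,1]

```text
t: 4.72
tool_pos: [0.5111, 0.1539, 0.0618]
orientation: [0.193, 1.562, -0.193]
wrist_force: [0.0, 0.7, 0.0]
gripper_width: 0.0857
```

Run:
```python
from g import *; from fr import *
t=W((474.06,162.19),-14.1,37); print(t); go(t[0],t[1],55,-14.1)
for n in ('side',):
    f=shot(n,n+'4'); u,v=(272,114) if n=='side' else (140,190)
    cv2.imwrite(f'pics/{n}4c.png',cv2.resize(f['image'][v-40:v+40,u-45:u+45],None,fx=7,fy=7,interpolation=cv2.INTER_CUBIC)[:,:,::-1])
```

```text
[509.94526457 153.17624456]
t 4.72 pos [511.1 153.9  61.8] toolx [ 0.001  0.    -1.   ] ytool yaw 75.9 w 85.7 F [0.  0.7 0. ] tau [0.02 0.01 0.03] q [ 0.14  0.35 -0.34  0.88  0.    0.39]
shift now-axes [ 6.8 -1.  -0.9] twist 0.0006 | shift after-twist axes [ 6.8 -1.  -0.9]
```

View pics/side4c.png

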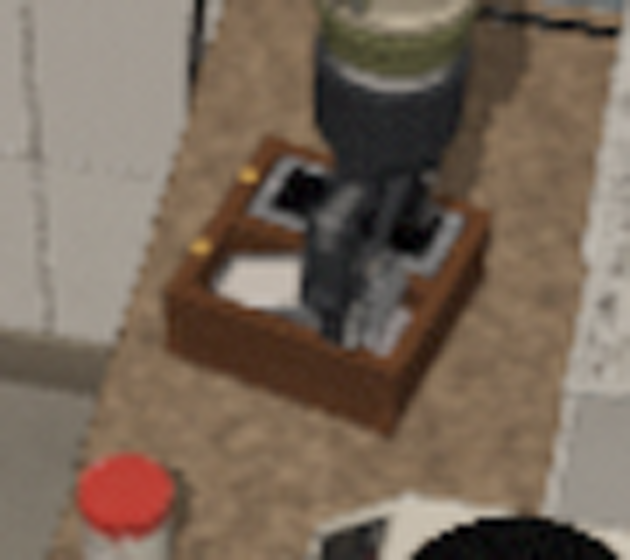

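Request:
drive_tool:
  deltas:
    - [[6,-1,-1],0,1]
    - [[0,0,0],0,0.2]
    - [[0,0,0],0,-0.2]
    - [[0,0,0],0,-1]
    - [[0,0,0],0,-1]
    - [[0,0,0],0,-1]
  squeeze: 35

```text
t: 5.52
tool_pos: [0.5099, 0.153, 0.0555]
orientation: [0.193, 1.562, -0.193]
wrist_force: [-0.1, 0.2, 3.1]
gripper_width: 0.0474
```

Run:
```python
from g import *; from fr import *
t=W((474.06,162.19),-14.1,37); print(t); go(t[0],t[1],55,-14.1)
```

```text
[509.94526457 153.17624456]
t 5.53 pos [509.9 153.   55.5] toolx [ 0.  0. -1.] ytool yaw 75.9 w 47.4 F [-0.1  0.2  3.1] tau [-0.    0.22  0.03] q [ 0.14  0.35 -0.36  0.86  0.    0.39]
shift now-axes [0.5 0.2 0. ] twist 0.0003 | shift after-twist axes [0.5 0.2 0. ]
```

Request:
drive_tool:
  deltas:
    - [[0,0,0],0,-1]
    - [[-8,0,0],0,-1]
    - [[-15,0,0],0,-1]
    - [[-30,0,0],0,-1]
    - [[-45,0,0],0,-1]
    - [[-45,0,0],0,-1]
    - [[-15,0,0],0,-1]
    - [[0,0,0],0,-1]
  squeeze: 70

```text
t: 6.52
tool_pos: [0.5104, 0.153, 0.2142]
orientation: [0.193, 1.56, -0.192]
wrist_force: [0.4, -0.2, -2.5]
gripper_width: 0.0461
```

Run:
```python
from g import *; from fr import *
# target above bed, grip at +40 along meter x
t=W((469.6,-295.7),-41.6,36); print(t); go(t[0],t[1],200,-41.6)
for n in ('side','top'):
    f=shot(n,n+'5'); u,v=(275,105) if n=='side' else (140,190)
    cv2.imwrite(f'pics/{n}5c.png',cv2.resize(f['image'][v-45:v+45,u-45:u+45],None,fx=6,fy=6,interpolation=cv2.INTER_CUBIC)[:,:,::-1])
```

```text
[ 496.52073126 -319.60134366]
t 6.53 pos [510.4 153.  214.2] toolx [ 0.002  0.    -1.   ] ytool yaw 75.9 w 46.1 F [ 0.4 -0.2 -2.5] tau [-0.04 -0.14 -0.02] q [ 0.14  0.24 -0.1   1.23  0.    0.39]
shift now-axes [  14.  -461.8  101.6] twist 0.4803 | shift after-twist axes [  14.  -362.7  303.4]
```

View pics/side5c.png

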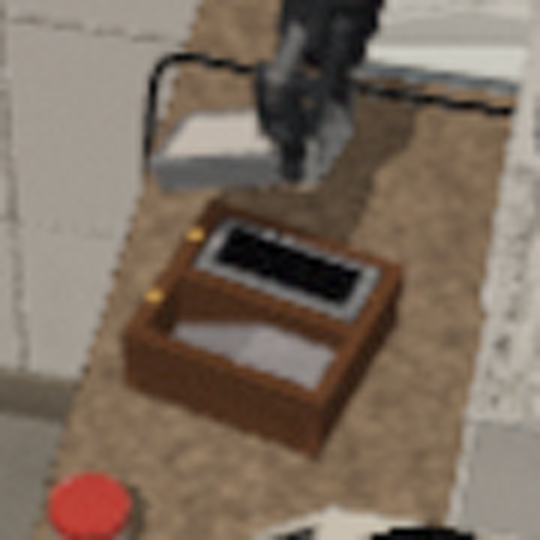

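View pics/top5c.png

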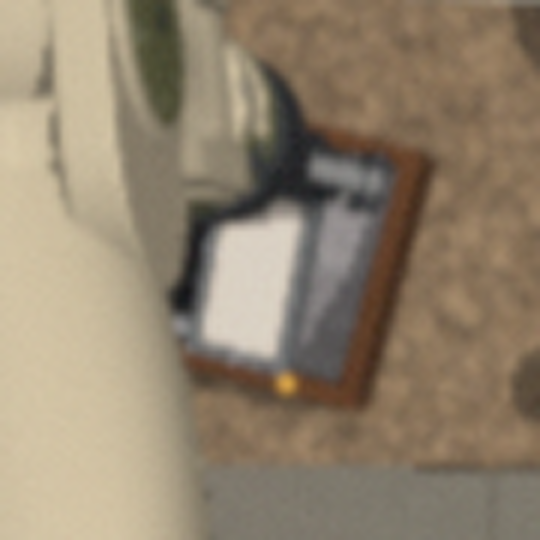

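Request:
drive_tool:
  deltas:
    - [[0,-20,4],0,-1]
    - [[0,-40,9],0,-1]
    - [[0,-45,10],0,-1]
    - [[0,-45,10],0,-1]
    - [[0,-45,10],0,-1]
    - [[0,-45,10],0,-1]
    - [[0,-45,10],0,-1]
    - [[0,-45,10],0,-1]
    - [[0,-45,10],0,-1]
    - [[0,-45,10],0,-1]
    - [[0,-30,7],0,-1]
    - [[0,-10,2],0,-1]

```text
t: 8.12
tool_pos: [0.4957, -0.3191, 0.2106]
orientation: [0.197, 1.565, -0.193]
wrist_force: [-0.3, 0.8, -2.5]
gripper_width: 0.0462
```

Request:
drive_tool:
  deltas:
    - [[0,0,0],0.12,-1]
    - [[0,0,0],0.12,-1]
    - [[0,0,0],0.12,-1]
    - [[0,0,0],0.12,-1]
    - [[0,0,0],0,-1]
    - [[0,0,0],0,-1]

```text
t: 8.88
tool_pos: [0.4966, -0.3172, 0.2126]
orientation: [0.566, 1.497, -0.565]
wrist_force: [-0.6, -0.4, -2.7]
gripper_width: 0.046
```

Run:
```python
from g import *; from fr import *
t=W((469.6,-295.7),-41.6,36); print(t); go(t[0],t[1],140,-41.6)
for n in ('side','top'):
    f=shot(n,n+'6'); u,v=(250,215) if n=='side' else (305,185)
    cv2.imwrite(f'pics/{n}6c.png',cv2.resize(f['image'][v-55:v+55,u-55:u+55],None,fx=5,fy=5,interpolation=cv2.INTER_CUBIC)[:,:,::-1])
```

```text
[ 496.52073126 -319.60134366]
t 8.88 pos [ 496.6 -317.2  212.6] toolx [-0.001  0.001 -1.   ] ytool yaw 48.6 w 46.0 F [-0.6 -0.4 -2.7] tau [-0.1  -0.03 -0.03] q [-0.7   0.35  0.05  1.27  0.    0.02]
shift now-axes [72.6 -1.8  1.6] twist 0.0028 | shift after-twist axes [72.6 -1.8  1.6]
```

View pics/side6c.png

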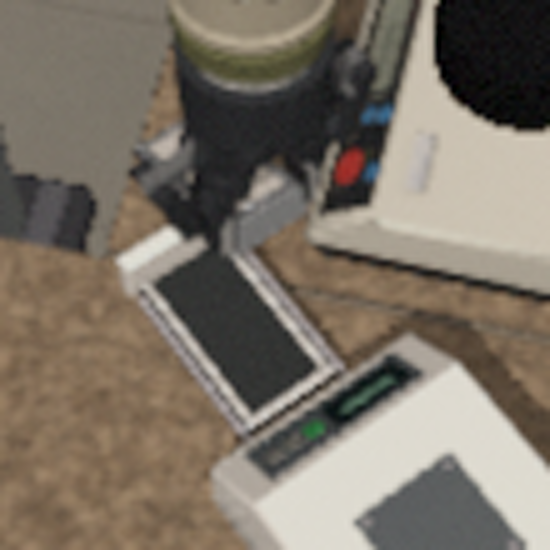

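View pics/top6c.png

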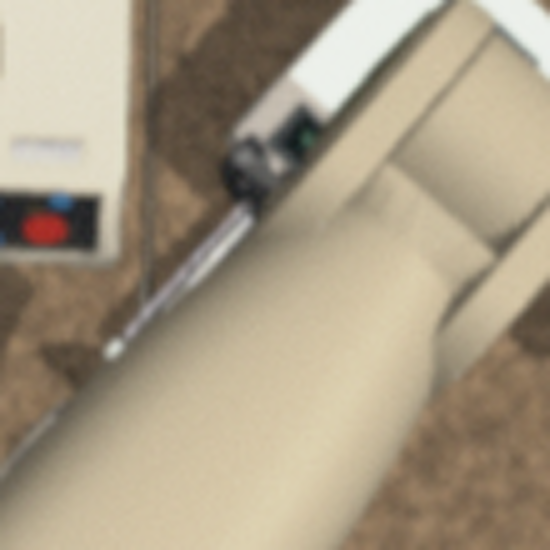

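Run:
```python
from g import *; from fr import *
t=W((469.3,-295.7),-41.6,41); print(t); go(t[0],t[1],110,-41.6)
```

```text
[ 499.95972171 -322.92097472]
t 8.97 pos [ 496.7 -317.6  212.9] toolx [-0.     0.001 -1.   ] ytool yaw 48.5 w 46.3 F [ 0.3 -0.3 -2.2] tau [-0.01 -0.04  0.03] q [-0.71  0.35  0.05  1.27  0.    0.02]
shift now-axes [102.9  -1.8   6. ] twist 0.0018 | shift after-twist axes [102.9  -1.8   6. ]
```

Request:
drive_tool:
  deltas:
    - [[30,-2,6],0.002,-1]
    - [[40,0,0],0,-1]
    - [[25,0,0],0,-1]
    - [[8,0,0],0,-1]
    - [[0,0,0],0,-1]
    - [[0,0,0],0,-1]

```text
t: 9.72
tool_pos: [0.5007, -0.3242, 0.1117]
orientation: [0.568, 1.493, -0.57]
wrist_force: [-0.1, 0.5, -2.3]
gripper_width: 0.0459
```

Run:
```python
from g import *; from fr import *
t=W((469.3,-295.7),-41.6,41); print(t); go(t[0],t[1],67,-41.6)
for n in ('side','top'):
    f=shot(n,n+'7'); u,v=(250,220) if n=='side' else (300,185)
    cv2.imwrite(f'pics/{n}7c.png',cv2.resize(f['image'][v-40:v+40,u-40:u+40],None,fx=7,fy=7,interpolation=cv2.INTER_CUBIC)[:,:,::-1])
```

```text
[ 499.95972171 -322.92097472]
t 9.72 pos [ 500.7 -324.2  111.7] toolx [ 0.002 -0.001 -1.   ] ytool yaw 48.3 w 45.9 F [-0.1  0.5 -2.3] tau [-0.07 -0.09  0.04] q [-0.71  0.41 -0.11  1.05  0.    0.02]
shift now-axes [44.7  0.4 -1.5] twist -0.0016 | shift after-twist axes [44.7  0.4 -1.5]
```

View pics/side7c.png

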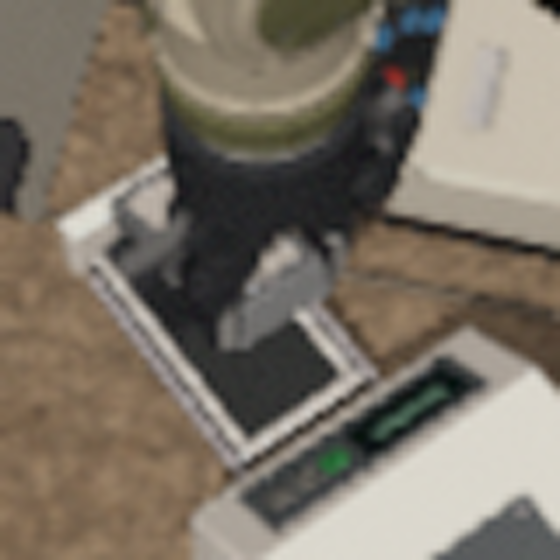

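View pics/top7c.png

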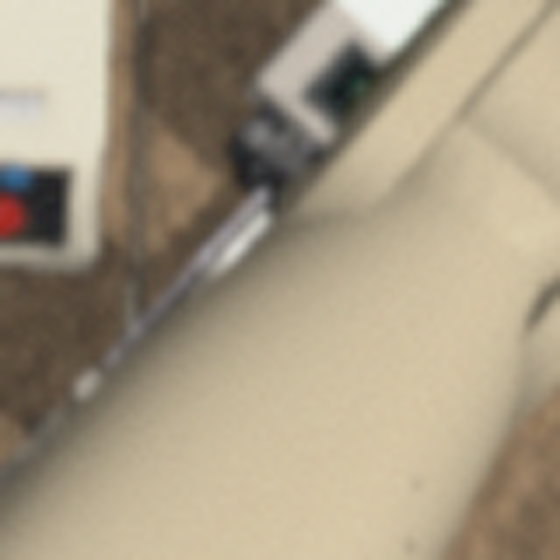

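Run:
```python
from g import *; from fr import *
s=ctrl.get_state(); p=s['tool_pos']*1000; f=load('side7')
pts=[]
for dx,dz,n in ((14.3,3.3,'bot'),(5.6,21.3,'top'),(-84.7,-44.6,'lowbot'),(-93.4,-26.6,'lowtop')):
    for dy in (24,-24):
        w=W(p[:2],-41.6,dx,dy); q=proj(f,[[w[0]/1000,w[1]/1000,(p[2]+dz)/1000]])[0]; pts.append(q); print(n,dy,((q-[210,180])*7).round())
c=f['image'][205:235,225:262]
big=cv2.resize(c,None,fx=16,fy=16,interpolation=cv2.INTER_CUBIC)
for q in pts:
    u=((q-[225,205]+.5)*16).astype(int); cv2.circle(big,tuple(u.tolist()),4,(255,0,0),-1)
cv2.imwrite('pics/s7d.png',big[:,:,::-1])
```

```text
bot 24 [332. 287.]
bot -24 [238. 349.]
top 24 [320. 252.]
top -24 [225. 314.]
lowbot 24 [201. 175.]
lowbot -24 [113. 231.]
lowtop 24 [189. 142.]
lowtop -24 [ 99. 198.]
```

View pics/s7d.png

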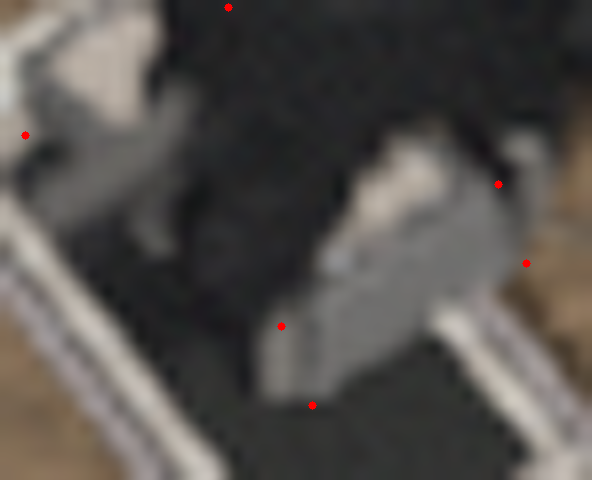

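Run:
```python
from h import *; from fr import *
for n in ('side0','top0'):
    f=load(n); g=cv2.cvtColor(f['image'],cv2.COLOR_RGB2GRAY).astype(np.float32)
    def prof(pts):
        q=proj(f,[[a/1000,b/1000,.027] for a,b in pts]).astype(np.float32)
        return cv2.remap(g,q[:,0].copy(),q[:,1].copy(),cv2.INTER_CUBIC).ravel()
    c=(469.3,-295.7)
    ys=np.arange(-42,43,1.)
    A=np.mean([prof([W(c,-41.6,x,y) for y in ys]) for x in range(-20,35,5)],0)
    print(n,'y'); print(list(zip(ys[::2].astype(int),A[::2].round().astype(int))))
    xs=np.arange(35,76,1.)
    B=np.mean([prof([W(c,-41.6,x,y) for x in xs]) for y in range(-15,16,5)],0)
    print('x'); print(list(zip(xs[::2].astype(int),B[::2].round().astype(int))))
```

```text
side0 y
[(np.int64(-42), np.int64(108)), (np.int64(-40), np.int64(118)), (np.int64(-38), np.int64(142)), (np.int64(-36), np.int64(147)), (np.int64(-34), np.int64(124)), (np.int64(-32), np.int64(129)), (np.int64(-30), np.int64(170)), (np.int64(-28), np.int64(186)), (np.int64(-26), np.int64(152)), (np.int64(-24), np.int64(87)), (np.int64(-22), np.int64(49)), (np.int64(-20), np.int64(49)), (np.int64(-18), np.int64(51)), (np.int64(-16), np.int64(51)), (np.int64(-14), np.int64(51)), (np.int64(-12), np.int64(51)), (np.int64(-10), np.int64(51)), (np.int64(-8), np.int64(51)), (np.int64(-6), np.int64(50)), (np.int64(-4), np.int64(50)), (np.int64(-2), np.int64(50)), (np.int64(0), np.int64(50)), (np.int64(2), np.int64(50)), (np.int64(4), np.int64(51)), (np.int64(6), np.int64(51)), (np.int64(8), np.int64(51)), (np.int64(10), np.int64(50)), (np.int64(12), np.int64(50)), (np.int64(14), np.int64(50)), (np.int64(16), np.int64(51)), (np.int64(18), np.int64(50)), (np.int64(20), np.int64(50)), (np.int64(22), np.int64(48)), (np.int64(24), np.int64(51)), (np.int64(26), np.int64(91)), (np.int64(28), np.in
[... 2134 characters left out ...]
(np.int64(40), np.int64(111)), (np.int64(42), np.int64(89))]
x
[(np.int64(35), np.int64(70)), (np.int64(37), np.int64(70)), (np.int64(39), np.int64(69)), (np.int64(41), np.int64(70)), (np.int64(43), np.int64(70)), (np.int64(45), np.int64(70)), (np.int64(47), np.int64(70)), (np.int64(49), np.int64(68)), (np.int64(51), np.int64(68)), (np.int64(53), np.int64(87)), (np.int64(55), np.int64(124)), (np.int64(57), np.int64(175)), (np.int64(59), np.int64(206)), (np.int64(61), np.int64(204)), (np.int64(63), np.int64(175)), (np.int64(65), np.int64(132)), (np.int64(67), np.int64(100)), (np.int64(69), np.int64(89)), (np.int64(71), np.int64(86)), (np.int64(73), np.int64(86)), (np.int64(75), np.int64(84))]
```

Run:
```python
from g import *; from fr import *
t=W((469.8,-294.8),-41.6,41); print(t); go(t[0],t[1],69,-41.6)
```

```text
[ 500.45972171 -322.02097472]
t 9.82 pos [ 500.7 -324.1  111.6] toolx [ 0.002 -0.002 -1.   ] ytool yaw 48.3 w 46.4 F [ 0.4  0.2 -3. ] tau [-0.08 -0.06  0.03] q [-0.71  0.41 -0.11  1.05  0.    0.02]
shift now-axes [42.6  1.4 -1.7] twist -0.0017 | shift after-twist axes [42.6  1.4 -1.7]
```

Request:
drive_tool:
  deltas:
    - [[10,1.5,-1.5],-0.002,-1]
    - [[15,0,0],0,-1]
    - [[10,0,0],0,-1]
    - [[0,0,0],0,-1]
    - [[0,0,0],0,-1]
  squeeze: 45

```text
t: 10.45
tool_pos: [0.4999, -0.3214, 0.0752]
orientation: [0.568, 1.495, -0.568]
wrist_force: [-0.6, 0.0, -1.3]
gripper_width: 0.0463
```

Run:
```python
from g import *; from fr import *
t=W((469.8,-294.8),-41.6,41); print(t); go(t[0],t[1],69,-41.6)
f=shot('side','side8'); u,v=(245,225)
cv2.imwrite(f'pics/side8c.png',cv2.resize(f['image'][v-30:v+30,u-35:u+35],None,fx=11,fy=10,interpolation=cv2.INTER_CUBIC)[:,:,::-1])
```

```text
[ 500.45972171 -322.02097472]
t 10.45 pos [ 499.9 -321.4   75.2] toolx [-0.  0. -1.] ytool yaw 48.4 w 46.3 F [-0.6  0.  -1.3] tau [-0.1  -0.04  0.03] q [-0.71  0.44 -0.16  0.97  0.    0.02]
shift now-axes [ 6.2 -0.   0.8] twist 0.0002 | shift after-twist axes [ 6.2 -0.   0.8]
```

View pics/side8c.png

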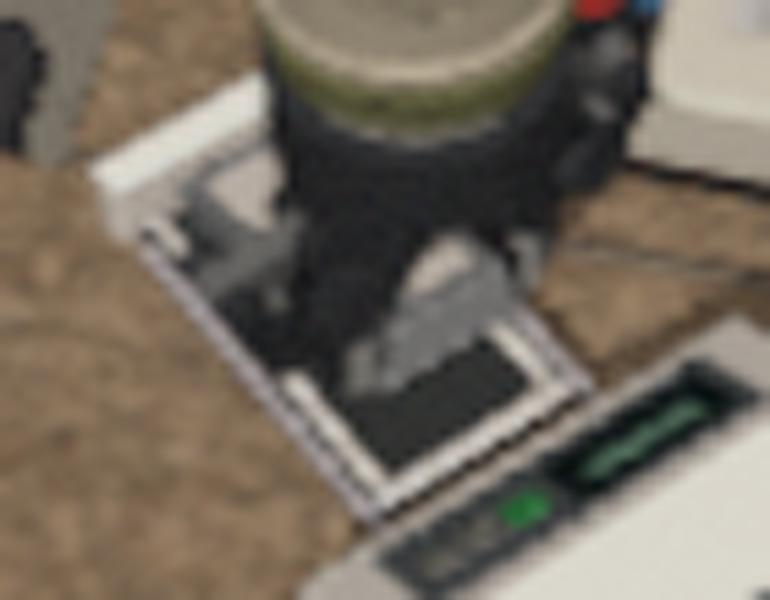

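Request:
drive_tool:
  deltas:
    - [[5,0,1],0,-1]
    - [[5,0,0.5],0,-1]
    - [[5,0,1],0,-1]
    - [[5,0,1],0,-1]
    - [[0,0,0],0,-1]

```text
t: 11.12
tool_pos: [0.5038, -0.325, 0.0566]
orientation: [0.566, 1.492, -0.569]
wrist_force: [0.8, -1.0, 6.5]
gripper_width: 0.046
```

Run:
```python
from g import *; from fr import *
t=W((469.8,-294.8),-41.6,45); go(t[0],t[1],26,-41.6)
f=shot('side','side9'); u,v=(245,225)
cv2.imwrite(f'pics/side9c.png',cv2.resize(f['image'][v-30:v+30,u-35:u+35],None,fx=11,fy=10,interpolation=cv2.INTER_CUBIC)[:,:,::-1])
```

```text
t 11.12 pos [ 503.8 -325.    56.6] toolx [ 0.003 -0.002 -1.   ] ytool yaw 48.4 w 46.0 F [ 0.8 -1.   6.5] tau [0.16 0.28 0.06] q [-0.71  0.46 -0.18  0.93 -0.    0.02]
shift now-axes [30.6  0.  -0.5] twist 0.0002 | shift after-twist axes [30.6  0.  -0.5]
```

View pics/side9c.png

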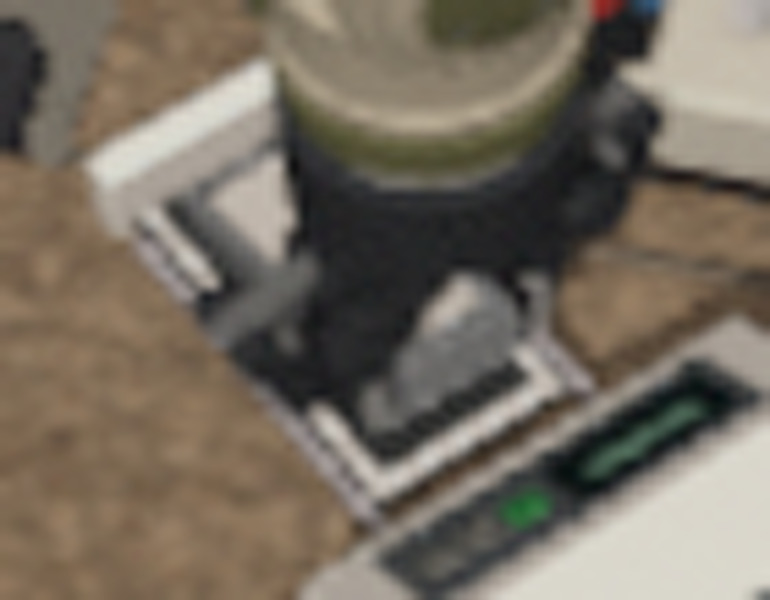

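Request:
drive_tool:
  deltas:
    - [[5,0,0],0,-1]
    - [[5,0,0],0,-1]
    - [[5,0,0],0,-1]
    - [[5,0,-0.5],0,-1]
    - [[4,0,0],0,-1]
    - [[0,0,0],0,-1]

```text
t: 11.92
tool_pos: [0.5041, -0.3251, 0.0328]
orientation: [0.566, 1.49, -0.569]
wrist_force: [2.3, -1.8, 5.0]
gripper_width: 0.0466
```

Run:
```python
from g import *; from fr import *
t=W((469.8,-294.8),-41.6,45); go(t[0],t[1],26,-41.6)
f=shot('side','side10'); u,v=(245,225)
cv2.imwrite(f'pics/side10c.png',cv2.resize(f['image'][v-30:v+30,u-35:u+35],None,fx=11,fy=10,interpolation=cv2.INTER_CUBIC)[:,:,::-1])
```

```text
t 11.93 pos [ 504.1 -325.1   32.8] toolx [ 0.004 -0.003 -1.   ] ytool yaw 48.4 w 46.6 F [ 2.3 -1.8  5. ] tau [-0.06 -0.02 -0.04] q [-0.71  0.48 -0.21  0.87  0.    0.02]
shift now-axes [ 6.8 -0.1 -0.8] twist 0.0001 | shift after-twist axes [ 6.8 -0.1 -0.8]
```

View pics/side10c.png

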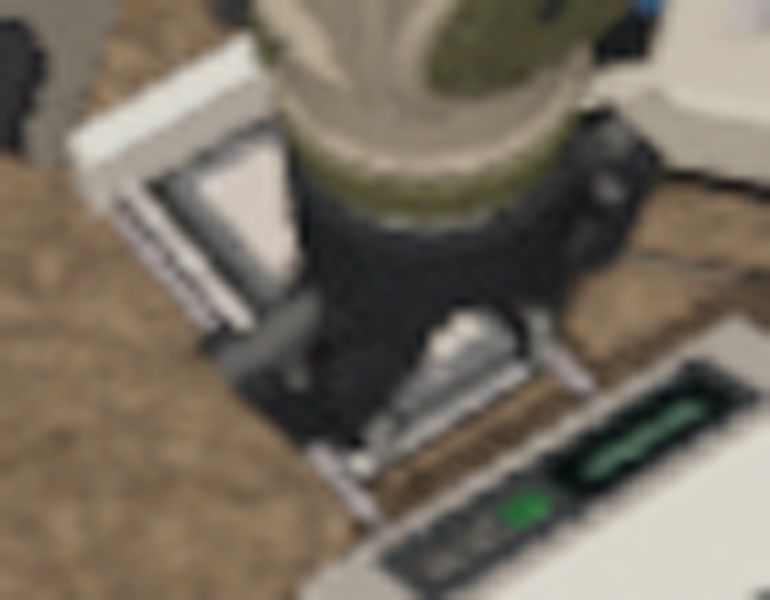

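Run:
```python
from h import *; from fr import *
c=(469.8,-294.8)
def prof(f,xs,ys,z):
    g=cv2.cvtColor(f['image'],cv2.COLOR_RGB2GRAY).astype(np.float32); o=0
    for y in ys:
        q=proj(f,[[*(W(c,-41.6,x,y)/1000),z] for x in xs]).astype(np.float32)
        o=o+cv2.remap(g,q[:,0].copy(),q[:,1].copy(),cv2.INTER_CUBIC).ravel()
    return (o/len(ys)).round().astype(int)
xs=np.arange(30,76,1.5)
for n in ('side0','side8','side9','side10'):
    f=load(n); print(n,'back',dict(zip(xs.tolist(),prof(f,xs,(0,5,10),.027).tolist())))
xs2=np.arange(-86,-46,1.5)
for n in ('side0','side8','side9','side10'):
    f=load(n); print(n,'front z54',dict(zip(xs2.tolist(),prof(f,xs2,(-30,-25,-20),.054).tolist())))
```

```text
side0 back {30.0: 51, 31.5: 51, 33.0: 51, 34.5: 51, 36.0: 50, 37.5: 50, 39.0: 50, 40.5: 51, 42.0: 51, 43.5: 51, 45.0: 51, 46.5: 52, 48.0: 51, 49.5: 51, 51.0: 51, 52.5: 50, 54.0: 48, 55.5: 54, 57.0: 74, 58.5: 113, 60.0: 159, 61.5: 187, 63.0: 197, 64.5: 186, 66.0: 146, 67.5: 90, 69.0: 65, 70.5: 87, 72.0: 123, 73.5: 147, 75.0: 148}
side8 back {30.0: 111, 31.5: 110, 33.0: 102, 34.5: 81, 36.0: 58, 37.5: 46, 39.0: 46, 40.5: 50, 42.0: 50, 43.5: 49, 45.0: 49, 46.5: 49, 48.0: 50, 49.5: 50, 51.0: 50, 52.5: 49, 54.0: 48, 55.5: 53, 57.0: 73, 58.5: 112, 60.0: 158, 61.5: 186, 63.0: 196, 64.5: 184, 66.0: 144, 67.5: 90, 69.0: 64, 70.5: 85, 72.0: 121, 73.5: 145, 75.0: 147}
side9 back {30.0: 111, 31.5: 112, 33.0: 111, 34.5: 108, 36.0: 106, 37.5: 104, 39.0: 104, 40.5: 106, 42.0: 107, 43.5: 104, 45.0: 92, 46.5: 70, 48.0: 52, 49.5: 46, 51.0: 48, 52.5: 57, 54.0: 85, 55.5: 130, 57.0: 167, 58.5: 189, 60.0: 195, 61.5: 178, 63.0: 133, 64.5: 84, 66.0: 57, 67.5: 54, 69.0: 67, 70.5: 92, 72.0: 121, 73.5: 144, 75.0: 146}
side10 back {30.0: 87, 31.5: 102, 33.0: 113, 34.5: 121, 36.0: 124, 37.5: 126, 39.0: 124, 40.5:
[... 903 characters left out ...]
48.5: 144, -47.0: 136}
side9 front z54 {-86.0: 119, -84.5: 119, -83.0: 120, -81.5: 119, -80.0: 115, -78.5: 109, -77.0: 109, -75.5: 119, -74.0: 139, -72.5: 168, -71.0: 195, -69.5: 210, -68.0: 215, -66.5: 217, -65.0: 217, -63.5: 216, -62.0: 211, -60.5: 202, -59.0: 186, -57.5: 170, -56.0: 164, -54.5: 163, -53.0: 163, -51.5: 162, -50.0: 158, -48.5: 149, -47.0: 135}
side10 front z54 {-86.0: 122, -84.5: 139, -83.0: 160, -81.5: 185, -80.0: 205, -78.5: 213, -77.0: 215, -75.5: 216, -74.0: 216, -72.5: 213, -71.0: 204, -69.5: 190, -68.0: 173, -66.5: 163, -65.0: 161, -63.5: 163, -62.0: 163, -60.5: 162, -59.0: 160, -57.5: 153, -56.0: 137, -54.5: 111, -53.0: 91, -51.5: 85, -50.0: 88, -48.5: 93, -47.0: 97}
```

Request:
drive_tool:
  deltas:
    - [[-8,0,0],0,-1]
    - [[-7,0,0],0,-1]
    - [[0,0,-7],0,-1]
    - [[0,0,-7],0,-1]
    - [[0,0,0],0,-1]
    - [[0,0,0],0,-1]

```text
t: 12.72
tool_pos: [0.4954, -0.3174, 0.0481]
orientation: [0.564, 1.485, -0.57]
wrist_force: [8.6, -6.2, -2.0]
gripper_width: 0.0461
```

```bash
cat > pr.py <<'E'
from g import *; from fr import *
c=(469.8,-294.8)
def prof(f,xs,ys,z):
    g=cv2.cvtColor(f['image'],cv2.COLOR_RGB2GRAY).astype(np.float32); o=0
    for y in ys:
        q=proj(f,[[*(W(c,-41.6,x,y)/1000),z] for x in xs]).astype(np.float32)
        o=o+cv2.remap(g,q[:,0].copy(),q[:,1].copy(),cv2.INTER_CUBIC).ravel()
    return o/len(ys)
F0=None
def drawer(n):
    "drawer shift along meter x vs start, by matching the front plate profile"
    xs=np.arange(-76,-60,.5); a=prof(load('side0'),xs,(-30,-25,-20),.054)
    sh=np.arange(-25,170,.5)
    e=[np.abs(prof(load(n),xs+s,(-30,-25,-20),.054)-a).mean() for s in sh]
    i=int(np.argmin(e)); print('drawer shift',sh[i],'err',round(e[i],1)); return sh[i]
E
python3 - <<'E'
from pr import *
f=shot('side','side11'); s=drawer('side11'); drawer('side10'); drawer('side9')
t=W(c,-41.6,45+s); go(t[0],t[1],26,-41.6); u,v=(245,225)
cv2.imwrite(f'pics/side11c.png',cv2.resize(f['image'][v-30:v+30,u-35:u+35],None,fx=11,fy=10,interpolation=cv2.INTER_CUBIC)[:,:,::-1])
E
```

```text
drawer shift -14.0 err 4.3
drawer shift -13.5 err 4.3
drawer shift -3.5 err 1.4
t 12.78 pos [ 495.4 -317.4   48.1] toolx [ 0.008 -0.007 -1.   ] ytool yaw 48.4 w 45.6 F [ 8.5 -5.4 -2.3] tau [-1.47 -1.73  0.05] q [-0.71  0.45 -0.23  0.89  0.    0.02]
shift now-axes [22.  -0.1 -3.4] twist 0.0002 | shift after-twist axes [22.  -0.1 -3.4]
```

View pics/side11c.png

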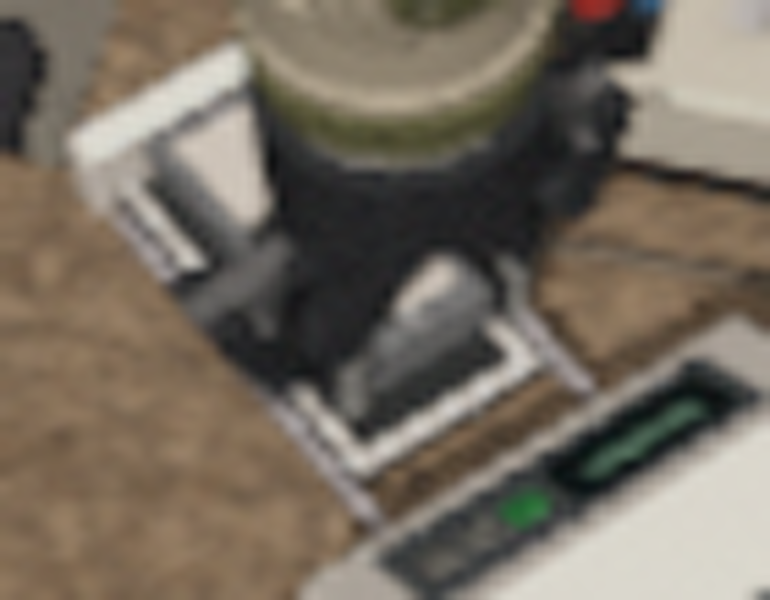

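Request:
drive_tool:
  deltas:
    - [[0,0,5],0,-1]
    - [[4,0,0],0,-1]
    - [[4,0,0],0,-1]
    - [[0,0,0],0,-1]

```text
t: 13.28
tool_pos: [0.4955, -0.3176, 0.038]
orientation: [0.568, 1.495, -0.568]
wrist_force: [2.7, -3.1, -0.4]
gripper_width: 0.0462
```

Run:
```python
from pr import *
f=shot('side','side12'); s=drawer('side12')
t=W(c,-41.6,45+s); go(t[0],t[1],26,-41.6); u,v=(245,225)
cv2.imwrite(f'pics/side12c.png',cv2.resize(f['image'][v-30:v+30,u-35:u+35],None,fx=11,fy=10,interpolation=cv2.INTER_CUBIC)[:,:,::-1])
```

```text
drawer shift -13.5 err 4.2
t 13.32 pos [ 495.5 -317.6   38.2] toolx [ 0. -0. -1.] ytool yaw 48.4 w 46.4 F [ 2.9 -2.9 -0.6] tau [-0.51 -0.57  0.08] q [-0.71  0.46 -0.23  0.88  0.    0.02]
shift now-axes [12.2 -0.1 -2.9] twist 0.0003 | shift after-twist axes [12.2 -0.1 -2.9]
```

View pics/side12c.png

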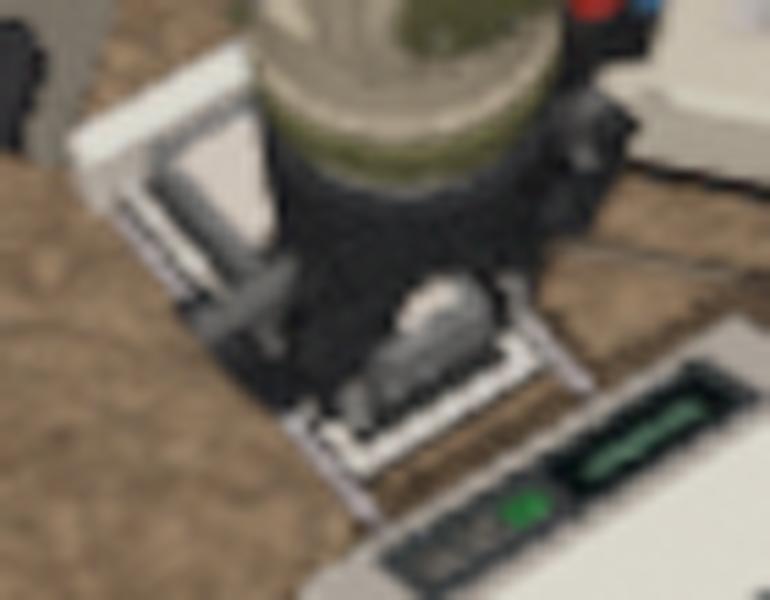

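Request:
drive_tool:
  deltas:
    - [[4,0,1.5],0,-1]
    - [[4,0,0.5],0,-1]
    - [[2,0,0],0,-1]
    - [[0,0,0],0,-1]
  squeeze: 30

```text
t: 13.82
tool_pos: [0.4967, -0.3188, 0.0285]
orientation: [0.567, 1.495, -0.568]
wrist_force: [0.3, -1.9, 5.8]
gripper_width: 0.0461
```

Run:
```python
from pr import *
f=shot('side','side13'); s=drawer('side13')
t=W(c,-41.6,45+s); go(t[0],t[1],26,-41.6); u,v=(245,225)
cv2.imwrite(f'pics/side13c.png',cv2.resize(f['image'][v-30:v+30,u-35:u+35],None,fx=11,fy=10,interpolation=cv2.INTER_CUBIC)[:,:,::-1])
```

```text
drawer shift -13.5 err 3.7
t 13.88 pos [ 496.7 -318.8   28.6] toolx [-0. -0. -1.] ytool yaw 48.4 w 46.4 F [ 0.4 -1.1  5.9] tau [0.06 0.45 0.17] q [-0.71  0.48 -0.23  0.86 -0.    0.02]
shift now-axes [ 2.6  0.1 -4.6] twist 0.0004 | shift after-twist axes [ 2.6  0.1 -4.6]
```

View pics/side13c.png

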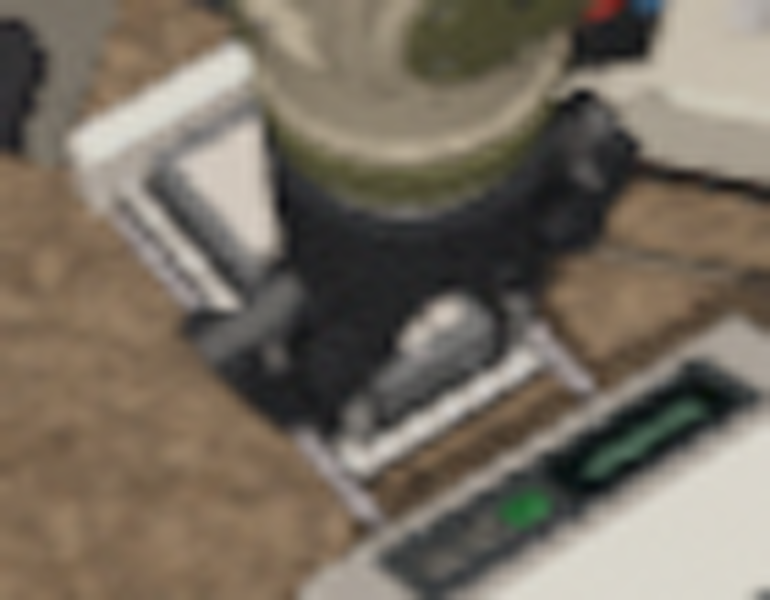

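Request:
drive_tool:
  deltas:
    - [[1,0,0],0,-1]
    - [[1,0,0],0,-1]
    - [[0,0,0],0,-1]

```text
t: 14.25
tool_pos: [0.4971, -0.319, 0.0266]
orientation: [0.567, 1.494, -0.568]
wrist_force: [0.9, -2.1, 6.3]
gripper_width: 0.0463
```

Run:
```python
from pr import *
go(*W(c,-41.6,31.5),26,-41.6)
```

```text
t 14.25 pos [ 497.1 -319.    26.6] toolx [ 0.001 -0.001 -1.   ] ytool yaw 48.4 w 46.3 F [ 0.9 -2.1  6.3] tau [0.06 0.28 0.05] q [-0.71  0.48 -0.23  0.86 -0.    0.02]
shift now-axes [ 0.6 -0.  -5. ] twist 0.0003 | shift after-twist axes [ 0.6 -0.  -5. ]
```

Request:
drive_tool:
  deltas:
    - [[1,0,0],0,-1]
    - [[1,0,0],0,-1]
    - [[0,0,0],0,-1]

```text
t: 14.62
tool_pos: [0.4974, -0.3192, 0.0248]
orientation: [0.567, 1.494, -0.568]
wrist_force: [1.5, -2.2, 6.0]
gripper_width: 0.0462
```

Run:
```python
from pr import *
go(*W(c,-41.6,31.5),26,-41.6)
f=shot('side','side14'); s=drawer('side14')
u,v=(245,225)
cv2.imwrite(f'pics/side14c.png',cv2.resize(f['image'][v-30:v+30,u-35:u+35],None,fx=11,fy=10,interpolation=cv2.INTER_CUBIC)[:,:,::-1])
```

```text
t 14.62 pos [ 497.4 -319.2   24.8] toolx [ 0.001 -0.001 -1.   ] ytool yaw 48.4 w 46.2 F [ 1.5 -2.2  6. ] tau [0.   0.12 0.08] q [-0.71  0.48 -0.24  0.85  0.    0.02]
shift now-axes [-1.2 -0.1 -5.4] twist 0.0003 | shift after-twist axes [-1.2 -0.1 -5.4]
drawer shift -13.5 err 4.2
```

View pics/side14c.png

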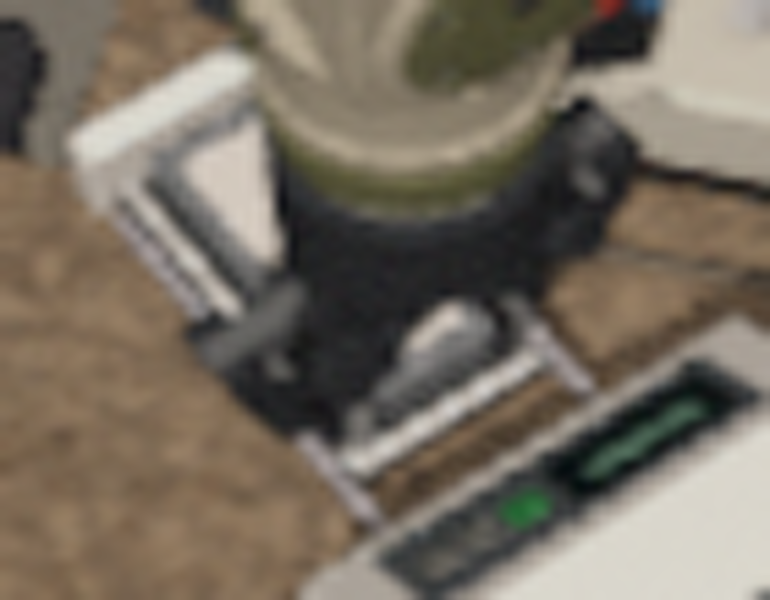

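Run:
```python
from pr import *
f=load('side14')
big=cv2.resize(f['image'][195:255,210:280],None,fx=11,fy=11,interpolation=cv2.INTER_CUBIC)
for th,col in ((0,(255,0,0)),(.06,(0,255,0))):
    for gap in (0.5,):
        x0=-71.5+gap
        for s,z in ((0,20),(110,20),(110,0)):
            for y in (24,-24):
                X=x0+s*np.cos(th)-z*np.sin(th)+20*np.sin(th); Z=22+s*np.sin(th)+z*np.cos(th)
                q=proj(f,[[*(W(c,-41.6,X,y)/1000),Z/1000]])[0]
                print(th,s,z,y,q.round(1)); cv2.circle(big,tuple(((q-[210,195]+.5)*11).astype(int).tolist()),4,col,-1)
cv2.imwrite('pics/s14d.png',big[:600,:,::-1])
```

```text
0 0 20 24 [234.4 202.2]
0 0 20 -24 [222.  209.9]
0 110 20 24 [254.3 227. ]
0 110 20 -24 [241.7 235.4]
0 110 0 24 [254.3 229.7]
0 110 0 -24 [241.9 238. ]
0.06 0 20 24 [234.4 202.2]
0.06 0 20 -24 [222.  209.9]
0.06 110 20 24 [254.2 226. ]
0.06 110 20 -24 [241.6 234.4]
0.06 110 0 24 [254.5 229.1]
0.06 110 0 -24 [242.  237.4]
```

View pics/s14d.png

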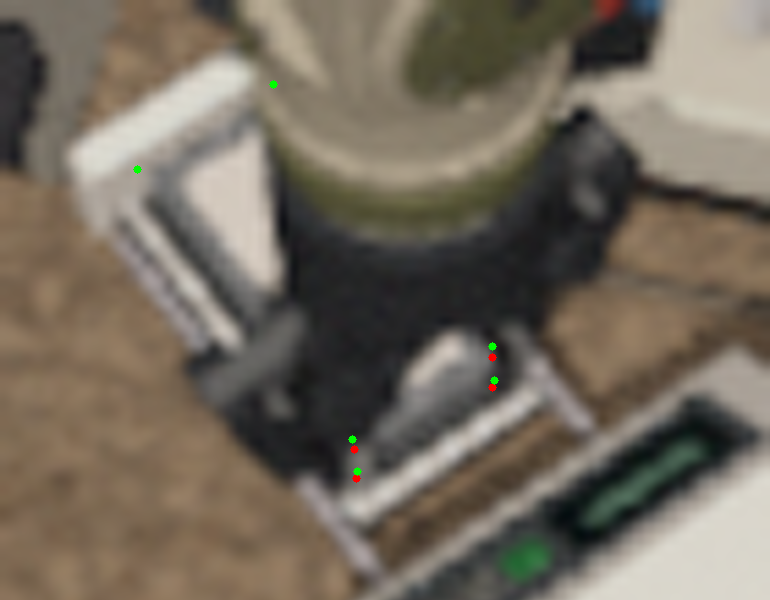

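Request:
drive_tool:
  deltas:
    - [[1,0,0],0,-1]
    - [[1,0,0],0,-1]
    - [[0,0,0],0,-1]
  squeeze: 25

```text
t: 15.05
tool_pos: [0.4976, -0.3195, 0.0247]
orientation: [0.567, 1.493, -0.568]
wrist_force: [-1.8, 0.6, 17.8]
gripper_width: 0.0463
```

Run:
```python
from pr import *
go(*W(c,-41.6,31.5),26,-41.6)
```

```text
t 15.05 pos [ 497.6 -319.5   24.7] toolx [ 0.002 -0.002 -1.   ] ytool yaw 48.4 w 46.3 F [-1.8  0.6 17.8] tau [0.53 0.87 0.05] q [-0.71  0.48 -0.24  0.85 -0.    0.02]
shift now-axes [-1.3 -0.  -5.7] twist 0.0003 | shift after-twist axes [-1.3 -0.  -5.7]
```

Run:
```python
from pr import *
f=shot('side','side15')
big=cv2.resize(f['image'][195:255,210:280],None,fx=11,fy=11,interpolation=cv2.INTER_CUBIC)
cv2.imwrite('pics/s15d.png',big[:600,:,::-1])
f=shot('top','top15')
cv2.imwrite('pics/t15d.png',cv2.resize(f['image'][150:220,260:340],None,fx=8,fy=8,interpolation=cv2.INTER_CUBIC)[:,:,::-1])
```

```text
(no output)
```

View pics/s15d.png

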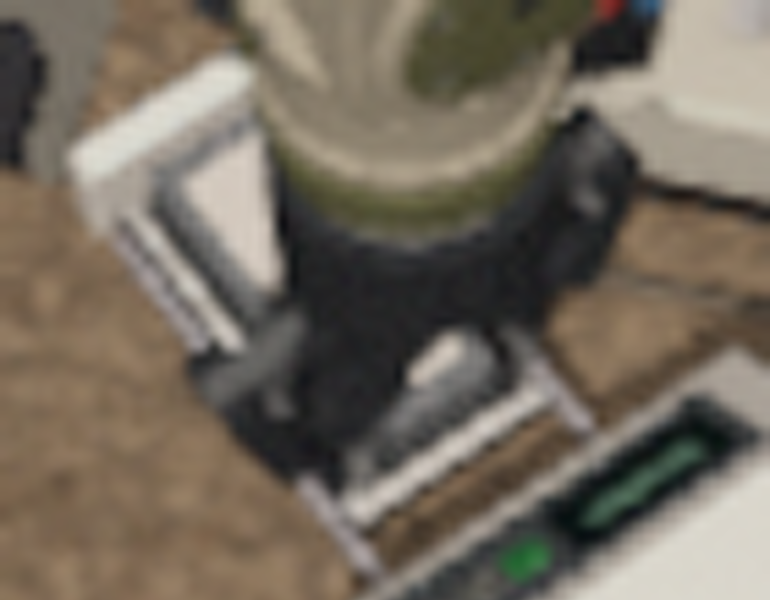

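View pics/t15d.png

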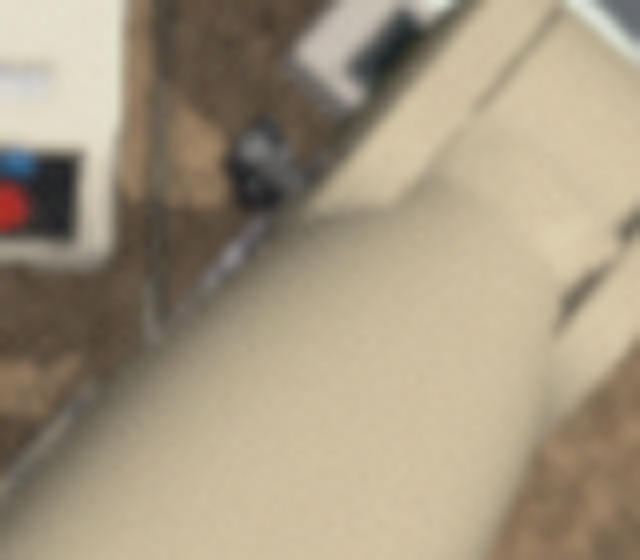

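```bash
cat > tl.py <<'E'
from pr import *
import pr
def edges(n,cc,yaw,z,ysf,ysb,r1,r2):
    pr.c=cc
    f=load(n); g=cv2.cvtColor(f['image'],cv2.COLOR_RGB2GRAY).astype(np.float32)
    def P(xs,y):
        q=proj(f,[[*(W(cc,yaw,x,y)/1000),z] for x in xs]).astype(np.float32)
        return cv2.remap(g,q[:,0].copy(),q[:,1].copy(),cv2.INTER_CUBIC).ravel()
    for nm,ys,r in (('front',ysf,r1),('back',ysb,r2)):
        xs=np.arange(r[0],r[1],.5); o=[]
        for y in ys:
            p=P(xs,y); d=np.diff(p); k=np.argmax(d) if nm=='front' else np.argmin(d); 
            o.append((y,xs[k]+.25,int(p.max()),int(p.min())))
        print(n,nm,o)
E
python3 - <<'E'
from tl import *
edges('side0',(476.7,162),-14.1,.054,(-12,-6,0,6,12),(-12,-6,0,6,12),(-60,-38),(35,56))
cc=tuple(W((469.8,-294.8),-41.6,-15.5))
edges('side14',cc,-41.6,.042,(-14,-10,-6,-2),(2,6,10,14),(-60,-38),(35,56))
edges('side15',cc,-41.6,.042,(-14,-10,-6,-2),(2,6,10,14),(-60,-38),(35,56))
E
```

```text
side0 front [(-12, np.float64(-51.75), 203, 54), (-6, np.float64(-50.25), 205, 57), (0, np.float64(-53.75), 205, 62), (6, np.float64(-52.25), 204, 57), (12, np.float64(-54.75), 204, 54)]
side0 back [(-12, np.float64(48.25), 202, 99), (-6, np.float64(48.75), 203, 98), (0, np.float64(50.25), 205, 108), (6, np.float64(48.25), 205, 106), (12, np.float64(49.75), 207, 99)]
side14 front [(-14, np.float64(-46.25), 198, 124), (-10, np.float64(-44.75), 203, 121), (-6, np.float64(-46.75), 206, 112), (-2, np.float64(-44.25), 202, 123)]
side14 back [(2, np.float64(49.75), 167, 35), (6, np.float64(49.75), 185, 30), (10, np.float64(48.25), 183, 32), (14, np.float64(49.25), 196, 37)]
side15 front [(-14, np.float64(-43.75), 198, 125), (-10, np.float64(-44.75), 205, 119), (-6, np.float64(-45.75), 205, 118), (-2, np.float64(-44.25), 202, 123)]
side15 back [(2, np.float64(48.75), 158, 30), (6, np.float64(49.75), 186, 33), (10, np.float64(49.25), 189, 33), (14, np.float64(49.75), 197, 37)]
```

Request:
drive_tool:
  deltas:
    - [[-0.5,0,0],0,0.04]
    - [[-0.5,0,0],0,0.07]
    - [[0,0,0],0,0.08]
    - [[0,0,0],0,0.09]
    - [[0,0,0],0,0.1]
    - [[0,0,0],0,0.105]
  squeeze: 20

```text
t: 15.9
tool_pos: [0.4977, -0.3194, 0.0245]
orientation: [0.567, 1.493, -0.568]
wrist_force: [0.9, -0.2, 9.9]
gripper_width: 0.0469
```

Run:
```python
from tl import *
go(*W((469.8,-294.8),-41.6,31.5),26,-41.6)
f=shot('side','side16')
cc=tuple(W((469.8,-294.8),-41.6,-15.5))
edges('side16',cc,-41.6,.042,(-14,-10,-6,-2),(2,6,10,14),(-60,-38),(35,56))
```

```text
t 15.9 pos [ 497.7 -319.4   24.5] toolx [ 0.002 -0.001 -1.   ] ytool yaw 48.4 w 46.9 F [ 0.9 -0.2  9.9] tau [-0.04  0.12  0.06] q [-0.71  0.48 -0.24  0.85  0.    0.02]
shift now-axes [-1.5 -0.1 -5.7] twist 0.0002 | shift after-twist axes [-1.5 -0.1 -5.7]
side16 front [(-14, np.float64(-44.75), 196, 125), (-10, np.float64(-44.75), 203, 122), (-6, np.float64(-45.75), 207, 123), (-2, np.float64(-46.25), 202, 120)]
side16 back [(2, np.float64(49.75), 165, 34), (6, np.float64(49.75), 186, 32), (10, np.float64(48.25), 183, 34), (14, np.float64(49.25), 197, 36)]
```

Request:
drive_tool:
  deltas:
    - [[0,0,0],0,0.11]
    - [[0,0,0],0,0.115]
    - [[0,0,0],0,0.12]
    - [[0,0,0],0,0.125]
    - [[0,0,0],0,0.13]
    - [[0,0,0],0,0.135]
    - [[0,0,0],0,0.14]
    - [[0,0,0],0,0.145]
    - [[0,0,0],0,0.15]

```text
t: 17.08
tool_pos: [0.4978, -0.3191, 0.0241]
orientation: [0.567, 1.493, -0.567]
wrist_force: [1.5, -0.2, 7.4]
gripper_width: 0.0494
```

Run:
```python
from tl import *
go(*W((469.8,-294.8),-41.6,31.5),26,-41.6)
f=shot('side','side17')
cc=tuple(W((469.8,-294.8),-41.6,-15.5))
edges('side17',cc,-41.6,.042,(-14,-10,-6,-2),(2,6,10,14),(-60,-38),(35,56))
big=cv2.resize(f['image'][195:255,210:280],None,fx=11,fy=11,interpolation=cv2.INTER_CUBIC)
cv2.imwrite('pics/s17d.png',big[:600,:,::-1])
```

```text
t 17.07 pos [ 497.8 -319.1   24.1] toolx [ 0.002 -0.001 -1.   ] ytool yaw 48.4 w 49.4 F [ 1.5 -0.2  7.4] tau [-0.15 -0.21 -0.  ] q [-0.71  0.48 -0.24  0.85  0.    0.02]
shift now-axes [-1.9 -0.4 -5.5] twist 0.0005 | shift after-twist axes [-1.9 -0.4 -5.5]
side17 front [(-14, np.float64(-43.75), 198, 125), (-10, np.float64(-44.75), 205, 120), (-6, np.float64(-45.75), 204, 118), (-2, np.float64(-44.25), 203, 125)]
side17 back [(2, np.float64(50.75), 180, 33), (6, np.float64(49.75), 188, 32), (10, np.float64(49.75), 196, 26), (14, np.float64(50.25), 200, 33)]
```

View pics/s17d.png

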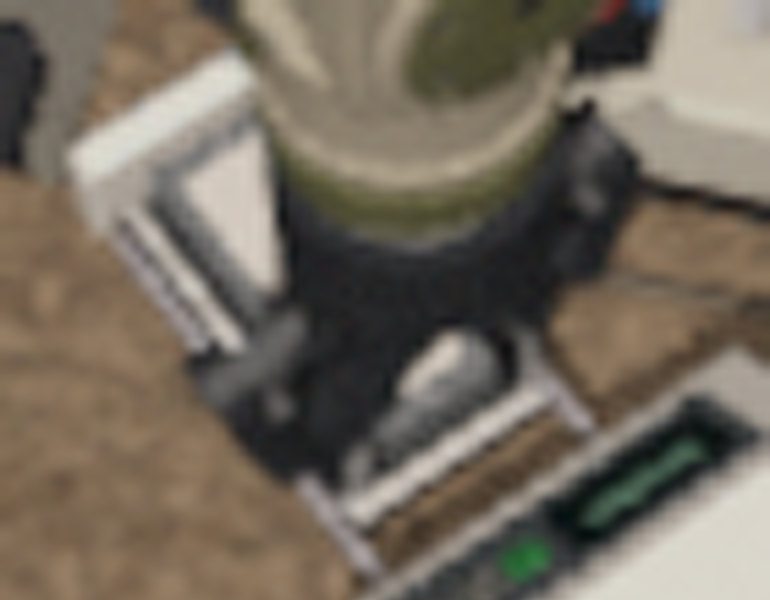

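Request:
drive_tool:
  deltas:
    - [[-2,0,0],0,0.25]
    - [[0,0,0],0,0.45]
    - [[0,0,0],0,0.45]
    - [[-10,0,0],0,0.45]
    - [[-30,0,0],0,0.45]
    - [[-50,0,0],0,0.45]
    - [[-40,0,0],0,-1]
    - [[0,0,-50],0,-1]
    - [[0,0,-55],0,-1]
    - [[0,0,-50],0,-1]
    - [[0,0,0],0,-1]

```text
t: 18.5
tool_pos: [0.3777, -0.2128, 0.1554]
orientation: [0.568, 1.498, -0.567]
wrist_force: [1.1, -0.4, 0.3]
gripper_width: -0.0001
```

Run:
```python
from tl import *
go(*W((469.8,-294.8),-41.6,-120),32,-41.6)
f=shot('side','side18'); drawer('side18')
big=cv2.resize(f['image'][195:255,210:280],None,fx=11,fy=11,interpolation=cv2.INTER_CUBIC)
cv2.imwrite('pics/s18d.png',big[:600,:,::-1])
f=shot('top','top18')
cv2.imwrite('pics/t18d.png',cv2.resize(f['image'][150:230,250:340],None,fx=8,fy=7,interpolation=cv2.INTER_CUBIC)[:,:,::-1])
```

```text
t 18.5 pos [ 377.7 -212.8  155.4] toolx [-0.002  0.002 -1.   ] ytool yaw 48.5 w -0.1 F [ 1.1 -0.4  0.3] tau [-0.02 -0.01  0.04] q [-0.7   0.08 -0.43  1.06  0.    0.03]
shift now-axes [123.4  -0.2   3.7] twist 0.0009 | shift after-twist axes [123.4  -0.2   3.7]
drawer shift -14.0 err 5.1
```

View pics/s18d.png

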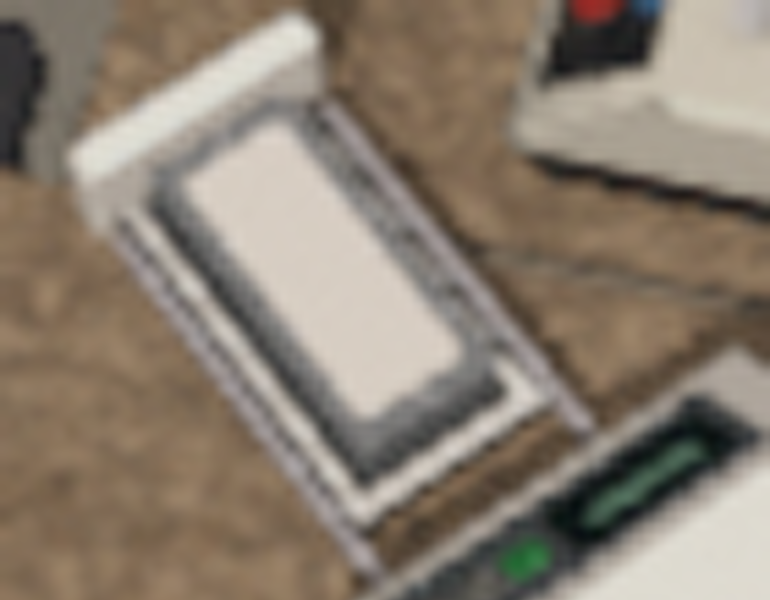

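View pics/t18d.png

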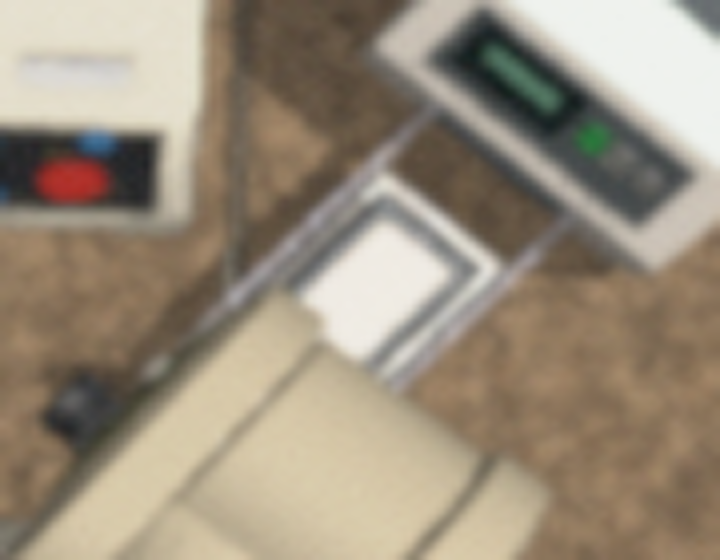

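Run:
```python
from m import *
for n,r in (('side18',(222,200,256,240)),('top18',(284,172,312,196))):
    f=load(n); im=f['image'].astype(int); m=roi(f,*r)&(im.min(2)>(160 if n[0]=='s' else 195))
    k=rect(f,m,.042,n)
    from fr import W
    d=np.array(k[0])-[469.8,-294.8]; a=np.radians(-41.6); print('rel c x,y',d@[np.cos(a),np.sin(a)],d@[-np.sin(a),np.cos(a)])
# profiles across y at top18 x=15..30 and side18
import pr
from pr import *
for n,xr in (('side18',(-40,-30,-20,-10,0)),('top18',(10,15,20))):
    f=load(n); g=cv2.cvtColor(f['image'],cv2.COLOR_RGB2GRAY).astype(np.float32)
    ys=np.arange(-40,41,2.); o=0
    for x in xr:
        q=proj(f,[[*(W(c,-41.6,x,y)/1000),.042] for y in ys]).astype(np.float32); o=o+cv2.remap(g,q[:,0].copy(),q[:,1].copy(),cv2.INTER_CUBIC).ravel()
    print(n,dict(zip(ys.astype(int).tolist(),(o/len(xr)).astype(int).tolist())))
```

```text
side18 n 59 [239. 219.] ctr [ 460.2 -285.9] size [36.7 94.6] ang 47.41
   centroid 460.6 -285.6
rel c x,y -13.098822762182422 0.3319688528132842
top18 n 38 [297. 190.] ctr [ 474.6 -301.4] size [35.7 46.6] ang 50.74
   centroid 476.5 -302.0
rel c x,y 8.035051700396616 -1.75477577012586
side18 {-40: 148, -38: 126, -36: 138, -34: 178, -32: 184, -30: 142, -28: 85, -26: 71, -24: 94, -22: 112, -20: 126, -18: 154, -16: 185, -14: 203, -12: 207, -10: 206, -8: 206, -6: 206, -4: 206, -2: 206, 0: 206, 2: 206, 4: 206, 6: 206, 8: 207, 10: 207, 12: 206, 14: 208, 16: 205, 18: 187, 20: 155, 22: 131, 24: 126, 26: 120, 28: 112, 30: 127, 32: 148, 34: 139, 36: 103, 38: 75, 40: 76}
top18 {-40: 157, -38: 164, -36: 159, -34: 165, -32: 184, -30: 184, -28: 158, -26: 134, -24: 138, -22: 168, -20: 199, -18: 223, -16: 233, -14: 234, -12: 235, -10: 235, -8: 235, -6: 235, -4: 235, -2: 235, 0: 235, 2: 235, 4: 235, 6: 235, 8: 235, 10: 235, 12: 232, 14: 223, 16: 195, 18: 164, 20: 132, 22: 110, 24: 107, 26: 121, 28: 132, 30: 131, 32: 131, 34: 143, 36: 148, 38: 127, 40: 100}
```

Request:
drive_tool:
  deltas:
    - [[45,0,0],0,-1]
    - [[45,0,0],0,-1]
    - [[25,0,0],0,-1]
    - [[8,0,0],0,-1]
    - [[0,0,0],0,-1]

```text
t: 19.23
tool_pos: [0.3816, -0.2165, 0.0324]
orientation: [0.568, 1.495, -0.568]
wrist_force: [0.4, 0.3, -0.2]
gripper_width: 0.0003
```

Run:
```python
from tl import *
go(*W((469.8,-294.8),-41.6,-98),32,-41.6)
f=shot('side','side19')
cv2.imwrite('pics/s19d.png',cv2.resize(f['image'][180:260,200:290],None,fx=8,fy=7,interpolation=cv2.INTER_CUBIC)[:,:,::-1])
```

```text
t 19.23 pos [ 381.6 -216.5   32.4] toolx [ 0.  0. -1.] ytool yaw 48.4 w 0.3 F [ 0.4  0.3 -0.2] tau [-0.04  0.   -0.  ] q [-0.7   0.22 -0.61  0.74  0.    0.03]
shift now-axes [ 0.4  0.  19.9] twist 0.0001 | shift after-twist axes [ 0.4  0.  19.9]
```

View pics/s19d.png

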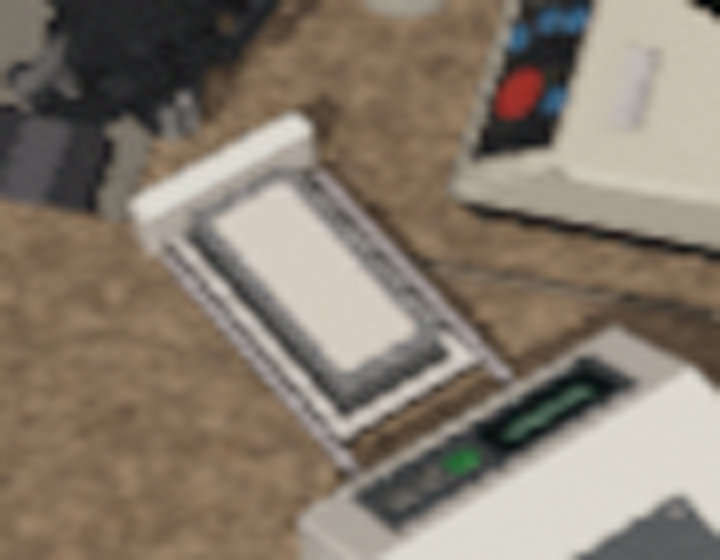

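Request:
drive_tool:
  deltas:
    - [[0,0,12],0,-1]
    - [[0,0,6],0,-1]
    - [[0,0,5],0,-1]
    - [[0,0,8],0,-1]
    - [[0,0,12],0,-1]
    - [[0,0,15],0,-1]
    - [[0,0,15],0,-1]
    - [[0,0,12],0,-1]
    - [[0,0,8],0,-1]
    - [[0,0,4],0,-1]
    - [[0,0,0],0,-1]

```text
t: 20.65
tool_pos: [0.4541, -0.2808, 0.0324]
orientation: [0.567, 1.494, -0.568]
wrist_force: [-0.2, 0.0, 1.0]
gripper_width: -0.0002
```

Run:
```python
from tl import *
go(*W((469.8,-294.8),-41.6,-98+155),32,-41.6)
f=shot('side','side20'); drawer('side20')
cv2.imwrite('pics/s20d.png',cv2.resize(f['image'][180:260,200:290],None,fx=8,fy=7,interpolation=cv2.INTER_CUBIC)[:,:,::-1])
```

```text
t 20.65 pos [ 454.1 -280.8   32.4] toolx [ 0.001 -0.001 -1.   ] ytool yaw 48.4 w -0.2 F [-0.2  0.   1. ] tau [-0.   -0.    0.04] q [-0.7   0.38 -0.38  0.81  0.    0.02]
shift now-axes [ 0.5 -0.1 78.1] twist 0.0002 | shift after-twist axes [ 0.5 -0.  78.1]
drawer shift 61.0 err 1.9
```

View pics/s20d.png

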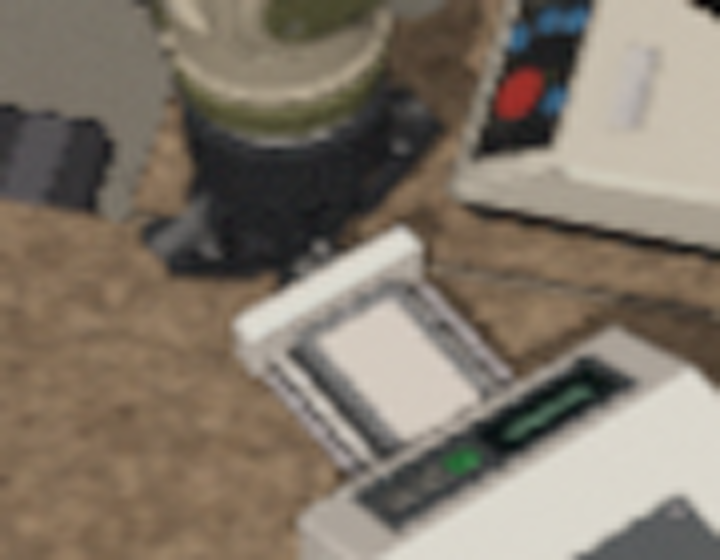

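Request:
drive_tool:
  deltas:
    - [[0,0,6],0,-1]
    - [[0,0,12],0,-1]
    - [[0,0,15],0,-1]
    - [[0,0,15],0,-1]
    - [[0,0,12],0,-1]
    - [[0,0,8],0,-1]
    - [[0,0,4],0,-1]
    - [[0,0,2],0,-1]
    - [[0,0,0],0,-1]

```text
t: 21.82
tool_pos: [0.5089, -0.3295, 0.0322]
orientation: [0.568, 1.495, -0.568]
wrist_force: [-0.9, 0.1, -0.8]
gripper_width: -0.0
```

Request:
drive_tool:
  deltas:
    - [[0,0,2],0,-1]
    - [[0,0,2],0,-1]
    - [[0,0,0],0,-1]

```text
t: 22.2
tool_pos: [0.5119, -0.3321, 0.0323]
orientation: [0.568, 1.495, -0.568]
wrist_force: [-0.9, 1.0, -0.7]
gripper_width: -0.0001
```

Run:
```python
from tl import *
go(*W((469.8,-294.8),-41.6,-98+155),32,-41.6)
f=shot('side','side21'); drawer('side21')
```

```text
t 22.2 pos [ 511.9 -332.1   32.3] toolx [ 0. -0. -1.] ytool yaw 48.4 w -0.1 F [-0.9  1.  -0.7] tau [0.18 0.19 0.02] q [-0.71  0.51 -0.17  0.89  0.    0.02]
shift now-axes [ 0.3 -0.1  0.7] twist 0.0002 | shift after-twist axes [ 0.3 -0.1  0.7]
drawer shift 138.5 err 8.0
```

Nearly home; small steps until the stop is felt.

Request:
drive_tool:
  deltas:
    - [[0,0,1.5],0,-1]
    - [[0,0,1.5],0,-1]
    - [[0,0,0],0,-1]

```text
t: 22.62
tool_pos: [0.5142, -0.3342, 0.0323]
orientation: [0.568, 1.495, -0.568]
wrist_force: [-0.1, 0.6, 0.6]
gripper_width: 0.0004
```

Request:
drive_tool:
  deltas:
    - [[0,0,1.5],0,-1]
    - [[0,0,1],0,-1]
    - [[0,0,0],0,-1]

```text
t: 23.0
tool_pos: [0.5143, -0.3342, 0.0322]
orientation: [0.569, 1.499, -0.567]
wrist_force: [-6.4, 5.4, 5.9]
gripper_width: -0.0004
```

Request:
drive_tool:
  deltas:
    - [[0,0,1.5],0,-1]
    - [[0,0,0],0,-1]

```text
t: 23.25
tool_pos: [0.5143, -0.3342, 0.0322]
orientation: [0.57, 1.502, -0.566]
wrist_force: [-9.2, 7.3, 9.3]
gripper_width: -0.0003
```

Request:
drive_tool:
  deltas:
    - [[0,0,-8],0,-1]
    - [[0,0,-25],0,-1]
    - [[0,0,-40],0,-1]
    - [[-40,0,-20],0,-1]
    - [[-50,0,0],0,-1]
    - [[-50,0,0],0,-1]
    - [[0,0,-30],0,-1]
    - [[0,0,0],0,-1]

```text
t: 24.25
tool_pos: [0.4248, -0.2546, 0.1733]
orientation: [0.567, 1.493, -0.568]
wrist_force: [-0.3, -0.1, -0.1]
gripper_width: 0.0004
```

Run:
```python
from tl import *
from m import rect,roi
go(450,-270,150)
f=shot('side','side22'); drawer('side22'); cv2.imwrite('pics/s22.png',cv2.resize(f['image'],(796,597),interpolation=cv2.INTER_CUBIC)[:,:,::-1])
cv2.imwrite('pics/s22d.png',cv2.resize(f['image'][200:300,215:315],None,fx=6,fy=6-.5*0,interpolation=cv2.INTER_CUBIC)[:,:,::-1])
f=shot('top','top22'); cv2.imwrite('pics/t22.png',cv2.resize(f['image'],(796,597),interpolation=cv2.INTER_CUBIC)[:,:,::-1])
```

```text
t 24.25 pos [ 424.8 -254.6  173.3] toolx [ 0.002 -0.001 -1.   ] ytool yaw 48.4 w 0.4 F [-0.3 -0.1 -0.1] tau [-0.01 -0.01 -0.01] q [-0.7   0.18 -0.27  1.12  0.    0.02]
shift now-axes [23.4  5.2 29.1] twist 0 | shift after-twist axes [23.4  5.2 29.1]
drawer shift 141.5 err 13.2
```

View pics/s22.png

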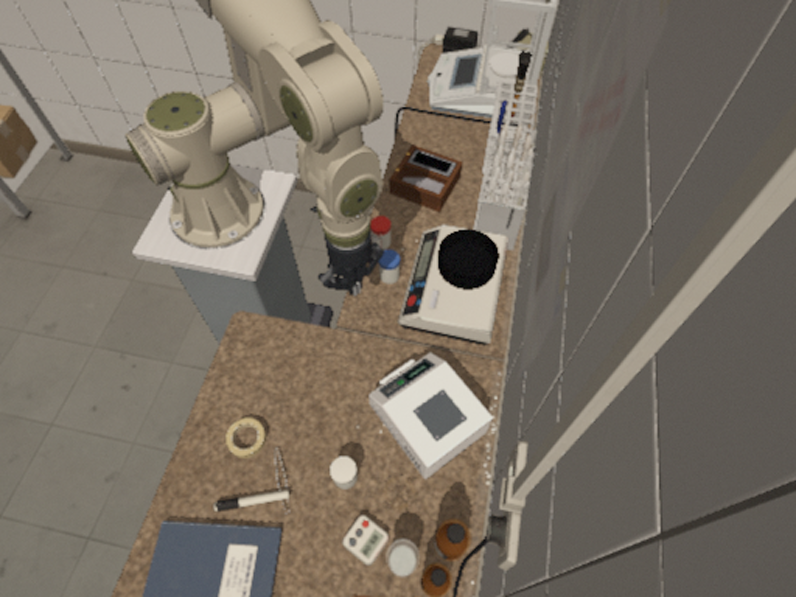

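View pics/s22d.png

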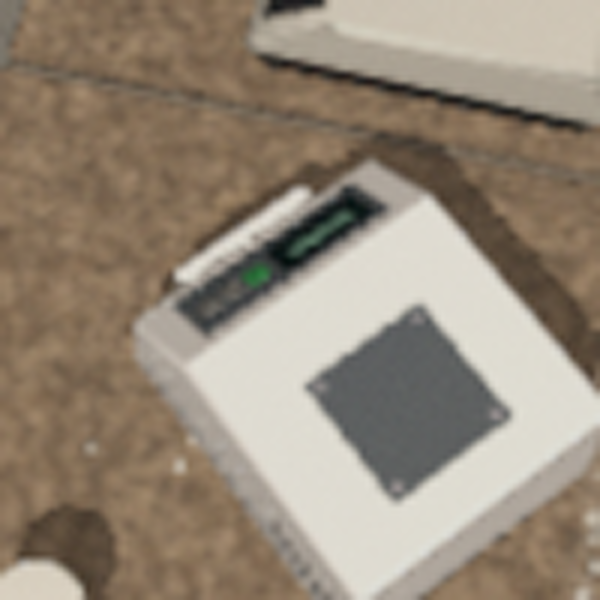

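View pics/t22.png

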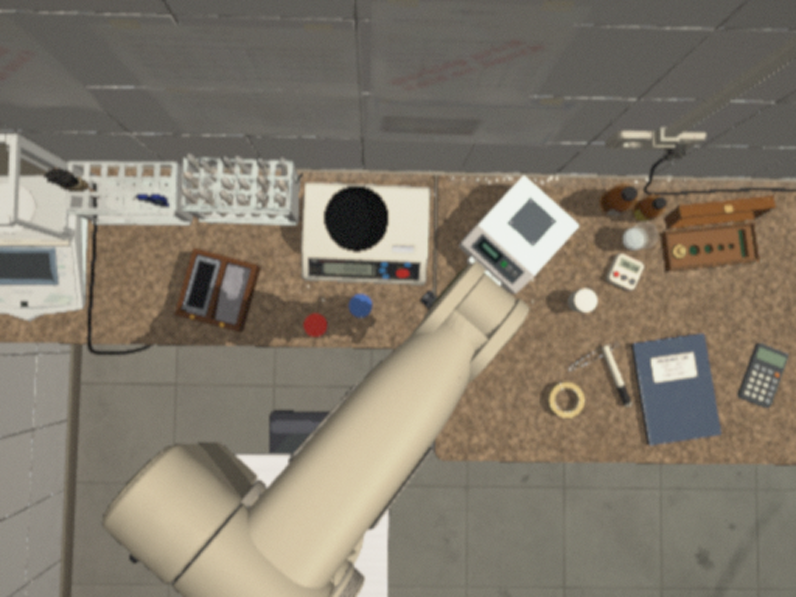

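Run:
```python
from h import *
print(ctrl.get_state()['wrist_force'].round(1)); print(ctrl.job_done())
```

```text
[-0.  -0.6  0.5]
the job is handed in; nothing more can be done
None
```

The white standard is in the meter's drawer, white face up, and the drawer is pushed home; I handed the job in at about 24 s.

**What I did:** I pressed the end by the brass dot until the plate tipped and stayed propped. I gripped its long sides and carried it over the scale. I then lowered the tilted plate until its low end met the bed, and let it turn flat in the pads. I eased the grip off slowly, then pushed the drawer in by its front.

**Last checks:**
- **Plate:** before the push it lay inside the rims, centred in the bed to about 1 mm in both views.
- **Drawer:** the push stopped with no further motion at about 12 N sideways. The picture match puts the drawer 155.5 mm in from where it had reached, which agrees with its full stroke.
- **Rest of the scene:** in the last pictures the black standard lies in its pocket and the jars stand where they were. The gripper was clear, with under 1 N at the wrist.

**What disagreed or went less than cleanly:**
- **Camera agreement:** the two cameras differed by 3 to 4 mm on the block and the bed.
- **Drawer dragged out:** while I was laying the plate down, it dragged the drawer about 14 mm further out, to its stop. I lifted the plate and shifted it to follow. Its end then pressed the drawer front with about 10 N and it slid about 5 mm in the grip.
- **Release:** at the end the fingertips rested on the drawer rims, with up to 18 N at the wrist. The raised end was still slightly up and settled by an estimated 1 to 2 mm as the grip opened.
- **After the push:** with the drawer shut, the plate can no longer be seen, so I have no check of it after the push.

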